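Clamp the re-slatted fruit crate with the ratchet clamp

TASK

The new side slat of the little wooden fruit crate has just been glued: stand the tall pad board upright on the plywood between the bench clamp's jaw and that slat, square and centred on the jaw, and let go of it. Then pump the clamp's trigger, moving the jaw by nothing but the trigger, until the jaw presses the pad board firmly on the crate and the crate against its stop. Finish while holding the trigger squeezed so that the pressure stays on, firm but without crushing the thin crate, and leave the other things where they are.

Things in the scene. Friction and masses are not known exactly. Their poses are not given: they have to be found in the camera images.
- clamp: bench clamp with a push bar, fixed on a plywood board 160 x 460 x 12 mm lying on the table; it cannot be moved. Origin: on the table under the jaw's centre line; x, y level, z up. It presses along its own +y. In its frame (mm): end stop's face y = 200, 55 high; grey head y = -220 to -100, up to z = 90; black upright grip behind the trigger up to z = 197, its front y about -188
- bed (a point): top of the plywood, on the jaw's centre line, at y = 0, z = 12 mm in the clamp's frame. Pad board and crate stand on this level
- jaw: steel push bar, 12 x 12 mm, with 5 mm saw teeth on top, sliding along the clamp's y at z = 47; carries the jaw. Moved by the trigger only: one full squeeze and release brings it about 10 mm forward (the first one 8 to 14). A 6 N brake keeps it there between strokes, but jaw pressure falls below 10 N when the trigger is let go. Origin and axes as the unpressed jaw pad's
- jaw_pad: jaw: dark rubber pad 60 wide, 44 high, 12 mm thick on a steel plate at the bar's front end. Origin: centre of its front face, which looks along the clamp's +y; axes parallel to the clamp's, on its centre line at z = 47 mm. At the start the face stands 53 to 77 mm from the crate. The pad is springy, about 12 N per mm, bottoming after 9 mm
- trigger: black trigger lever, 24 wide, 10 mm thick, standing up from a pin in the head in front of the grip; rounded top 95 mm from the pin. Origin: on the pin, y = -150, z = 87 mm in the clamp's frame; its z runs to the top, its x is the pin. Let go it leans 0.30 rad forward (clamp's +y); squeezed to its stop 0.20 rad back, towards the grip. A spring brings it forward again
- trigger_front (a point): middle of the trigger's front face, 80 mm from the pin; let go, at y = -122, z = 162 mm in the clamp's frame. It is pushed towards the grip (clamp's -y), 40 mm to the stop. There it takes 2 to 4 N for its spring, up to 7 N while the bar moves, then about 1 N more per 3 N of jaw pressure. It must come all the way forward for the full 10 mm of the next stroke
- crate: shallow open wooden fruit crate, 200 (x) x 140 (y) x 60 mm high, thin slats, 0.2 to 0.4 kg, loose on the plywood between jaw and stop, 1 to 6 mm short of the stop, its middle within 8 mm of the jaw's centre line. Origin: centre of its underside; its y runs nearly along the clamp's; its -y side, with the new slat, looks to the jaw. It breaks above 80 N
- new_slat (a point): top edge of the crate's jaw-side (-y) outer face, in the middle; 60 mm above the plywood
- pad_board: the tall one of two loose wooden boards: 110 long (x) x 20 thick (y) x 110 mm high (z), 0.1 to 0.2 kg, standing on edge on the table. Origin: centre of its underside. On the plywood it stands 50 mm higher than the crate, so that it can be held by its top
- low_offcut: bystander: a wooden offcut of the same length and thickness (110 x 20 mm) but only 45 mm high, standing on edge. It and the pad board may have changed places. Origin: centre of its underside
- glue_bottle: bystander: white bottle, 52 mm across, 150 mm high, upright. Origin: centre of its underside
- screwdriver: bystander: black screwdriver, 180 mm long, lying along its x
- mallet: bystander: rubber mallet, 260 mm long, lying along its x
- tape_measure: bystander: grey tape measure, 62 x 34 x 60 mm high. Origin: centre of its underside
- screw_tin: bystander: round tin, 68 mm across, 55 mm high. Origin: centre of its underside
- angle_bracket: bystander: small steel angle bracket, 60 x 30 mm, 54 mm high. Origin: centre of its underside
There are look-alikes about, which are no part of the job. There is more than one size of the crate; the one meant has the size given above. There is more than one size of the pad_board; the one meant has the size given above.

How it is judged (in metres and radians):
On the way, in this order (a step that is already met when the one before it is completed fails the run):
1. the pad board stands upright on the plywood between jaw and crate, square and roughly centred, let go (x of pad_board in the frame of clamp between -0.025 and 0.025 m and z of pad_board in the frame of clamp below 0.017 m and angle between pad_board's own z axis and vertical below 0.12 rad and angle between the y axis of pad_board and the y axis of clamp, either way round below 0.15 rad and y of pad_board in the frame of crate below -0.076 m and y of pad_board in the frame of jaw_pad above 0.008 m and contact force between each of the fingers, the arm and pad_board below 0.5 N), for 0.2 s.
2. the jaw has come up and presses the pad board on the crate (contact force between jaw_pad and pad_board above 6 N and contact force between pad_board and crate above 6 N), for 0.1 s.
At the end, for the whole second after the job is handed in: the robot still holds the trigger squeezed (over 2 N) and the jaw presses the pad board on the crate with 10 to 80 N, the crate within 4 mm of the stop; the pad board stands on the plywood, upright and square within 0.10 rad, its middle within 27 mm of the jaw's centre line, not touched by the robot (contact force between pad_board and crate between 10 and 80 N and contact force between jaw_pad and pad_board above 10 N and contact force between any of the fingers, the arm and trigger above 2 N and contact force between each of the fingers, the arm and pad_board below 0.5 N and angle between pad_board's own z axis and vertical below 0.1 rad and angle between the y axis of pad_board and the y axis of clamp, either way round below 0.1 rad and x of pad_board in the frame of clamp between -0.027 and 0.027 m and z of pad_board in the frame of clamp below 0.017 m and y of crate in the frame of clamp above 0.126 m and linear speed of each of crate, pad_board below 0.02 m/s); the arm keeps its last pose, push and grip.
It fails at once if the crate is crushed (pressed with more than 80 N, or leaned on by the robot with more than 40 N) (contact force between pad_board and crate above 80 N or contact force between any of the arm, the fingers and crate above 40 N).
It fails at once if the jaw bears straight on the crate (contact force between jaw_pad and crate above 2 N).
It fails at once if the jaw is pushed by hand instead of by the trigger (contact force between any of the fingers, the arm and jaw above 4 N).
It fails at once if another thing on the bench is moved (distance of any of low_offcut, glue_bottle, screwdriver, mallet, tape_measure, screw_tin, angle_bracket from where it was at the start of the episode above 0.04 m).
It also fails if it takes over 61 s, if anything falls off the work surface, if the arm or the gripper's body presses on something with over 40 N, if the wrist force passes 120 N, or if a joint passes its speed limit or range.

ROBOT

A 6-joint arm with a two-finger parallel gripper is mounted at the origin on the work surface. World frame = base frame: x ahead of the robot, y to its left, z up, the work surface at z = 0. Lengths are in mm, angles in rad, forces in N, time in s.
With the tool pointing down it reaches from about 275 to 750 mm from the base axis. Payload 10.2 kg.
Tool frame: the origin (TCP) lies midway between the tips of the shut fingers; the grasp point (between the pads) lies 19 mm behind it; x points along the fingers, y is the direction in which the jaws open and shut, and the axes are right-handed (so a half turn about x gives the same grasp; the last joint's range is limited). The gripper opens to 85 mm and grips with 20 to 120 N. Pads are 22 mm wide; open, the fingers measure 114 mm over their backs; the gripper's body (76 mm by 85 mm) begins 54 mm behind the grasp point. The pads swing forward as they close: fully open they stand 13 mm farther back than shut.
Start: joints at [0.982, 0.313, 1.498, -0, 1.331, -0.223], TCP at [187.804, 490.266, 231.294] pointing down, gripper open.
Joint ranges: [-2.94, 2.94], [-0.97, 2.17], [0.19, 2.56], [-1.23, 4.37], [0.02, 3.11], [-2.88, 2.88]. Speed limits (rad/s): [2.39, 2.39, 3.01, 3.14, 3.14, 3.14].

INTERFACE

Orientations are given as a unit quaternion [w, x, y, z].
In Python, from rig import sense, capture, get_calibration, finish_job gives the robot as it stands.
- The arm moves only by the tool jog_arm, never from a script. Its argument "increments" is a list of rows, each an object of numbers: "rx", "ry", "rz": the turn, a rotation vector about the tool's x, y, z in rad; "x", "y", "z": the shift along the tool's x, y, z in mm; "hand": the finger opening in mm, from 0 to 85.4. A call has 1 to 5 rows; each row shifts and turns the commanded pose from where the row before left it, along the tool's axes as they then stand; what a row does not reach is not made up. A row lasts 1/8 s, in which the tool goes at most 62.5 mm and 10.7 degrees, less where a joint would pass 70% of its speed; a pose out of reach is approached as far as the arm can. A call with a gripper value outside its range is refused whole. The fingers move at their own pace and stop on an object; "force" is the grip in N (left out, the last holds). Time passes only in rows, so rows that do not move let the fingers close. It gives the time, the measured TCP pose, the force and the opening at its end, in the units of the state.
- sense(): the state, without advancing time (a new reading comes with each control period).
- capture(name): name is "scene" or "top" or "wrist"; returns the picture (384x512x3 uint8, red, green, blue); there is no depth.
- get_calibration(name): a dict with "camera_matrix" (3x3 intrinsics, pixels), "R" (3x3) and "t" (3): a world point X has camera coordinates R X + t; the wrist camera has in their place "T_tool_cam" (4x4, takes a point from camera to tool coordinates, whose origin is the TCP and whose axes are the tool frame's). Camera axes: x right, y down, z forward; pixel columns grow to the right and rows downward; lengths in mm; the calibration is good to about 2 mm. A picture is of the moment at which its call begins: read the wrist's pose just before it. get_calibration takes no time and is no camera call.
- finish_job(): hands the job in, once; it reports no verdict.
The state is a dict: "time_s": time; "joints": joint angles; "dq": joint speeds; "tau": joint torques, N m; "eef_pos": TCP position; "ee_rot": TCP orientation; "force": force on the tool from outside, world axes, zero at the start; "wrist_torque": the same for the moment, N m; "grip_width": opening from 0.0 (shut) to 1.0 (fully open).
Only numpy, scipy, OpenCV 4.12 (cv2) and the standard library are available. Lean on these libraries where they do the work, as an engineer would, in place of code of your own. Each camera call takes 0.05 s, during which the arm holds its last target.

## Working session

There is one attempt and no reset: what is moved stays moved. The work goes in short steps, Python scripts to look and compute and a tool call to move; the robot and the scene stay as the last step left them, time stands still between calls to the robot, and variables do not carry over. Pictures are saved under pics/ and viewed, and the job is handed in when it is done.

Besides the shell and the picture viewer there is one more tool, called after "Request:" by a JSON object that holds its "name" and its "arguments", one argument or row to a line. jog_arm: Moves the arm, as the interface text tells. Its arguments: {"type":"object","properties":{"increments":{"type":"array","items":{"type":"object","properties":{"rx":{"type":"number"},"ry":{"type":"number"},"rz":{"type":"number"},"x":{"type":"number"},"y":{"type":"number"},"z":{"type":"number"},"hand":{"type":"number"}}}},"force":{"type":"number"}},"required":["increments"]}

```bash
mkdir -p pics; ls; cat > h.py <<'E'
import numpy as np, cv2
from rig import sense, capture, get_calibration, finish_job
def save(n,f,crop=None,s=1):
    im=capture(n); cv2.imwrite('pics/'+f+'_raw.png',im[:,:,::-1])
    if crop: im=im[crop[1]:crop[3],crop[0]:crop[2]]
    cv2.imwrite('pics/'+f+'.png',cv2.resize(im[:,:,::-1],None,fx=s,fy=s,interpolation=cv2.INTER_CUBIC)); return im
def ray(n,u,v):
    c=get_calibration(n);K=np.array(c['camera_matrix']);R=np.array(c['R']);t=np.array(c['t'])
    return -R.T@t, R.T@np.linalg.inv(K)@np.array([u,v,1.])
def onz(n,u,v,z):
    o,d=ray(n,u,v); return o+d*(z-o[2])/d[2]
def proj(n,X):
    c=get_calibration(n);K=np.array(c['camera_matrix']);p=K@(np.array(c['R'])@np.array(X,float)+np.array(c['t']))
    return p[:2]/p[2]
E
python3 - <<'E'
from h import *
save('top','top0',s=1.5);save('scene','scene0',s=1.5)
print(sense())
for n in('top','scene','wrist'):print(n,get_calibration(n))
E
```

```text
pics
{'time_s': 0.1, 'joints': array([ 9.81571983e-01,  3.13349676e-01,  1.49837078e+00, -3.24290669e-06,
        1.33101663e+00, -2.23452385e-01]), 'dq': array([-3.51599016e-04,  5.24696087e-04,  8.31357580e-05, -8.16928893e-04,
        4.19835309e-05, -1.09363832e-03]), 'tau': array([ 1.65368925e-03, -4.12900579e+01, -2.60141015e+01, -1.89347124e-04,
        3.04468354e-03,  5.98760380e-05]), 'eef_pos': array([187.6784669 , 490.05184467, 230.81137471]), 'ee_rot': array([ 0.69515534,  0.12822782,  0.69547314, -0.12897204]), 'force': array([0.13457997, 0.44496767, 0.42219305]), 'wrist_torque': array([ 0.02400385, -0.02415438,  0.00876446]), 'grip_width': 0.9991014535638626}
top {'camera_matrix': array([[396.27636514,   0.        , 255.89459048],
       [  0.        , 396.27636514, 190.32417561],
       [  0.        ,   0.        ,   1.        ]]), 'R': array([[ 0.02382957, -0.99937654,  0.02605153],
       [-0.98782265, -0.02754573, -0.15312625],
       [ 0.15374839, -0.02208536, -0.98786318]]), 't': array([ -39.99478084,  536.67397896, 1334.04645249])}
scene {'camera_matrix': array(
[... 229 characters left out ...]
0506e-01, -2.22321209e-01, -7.45831081e-01],
       [-7.03530925e-01,  2.47606741e-01, -6.66134475e-01]]), 't': array([-149.07978006, -265.0880179 , 1596.74366943])}
wrist {'camera_matrix': array([[273.11799349,   0.        , 253.63332793],
       [  0.        , 273.11799349, 194.1899701 ],
       [  0.        ,   0.        ,   1.        ]]), 'T_tool_cam': array([[ 4.28851285e-04, -3.04765377e-01,  9.52427363e-01,
        -1.43338902e+02],
       [ 9.99999879e-01,  3.59258501e-04, -3.35313424e-04,
        -4.85564690e-01],
       [-2.39975705e-04,  9.52427391e-01,  3.04765494e-01,
        -7.85735249e+01],
       [ 0.00000000e+00,  0.00000000e+00,  0.00000000e+00,
         1.00000000e+00]])}
```

View pics/top0.png

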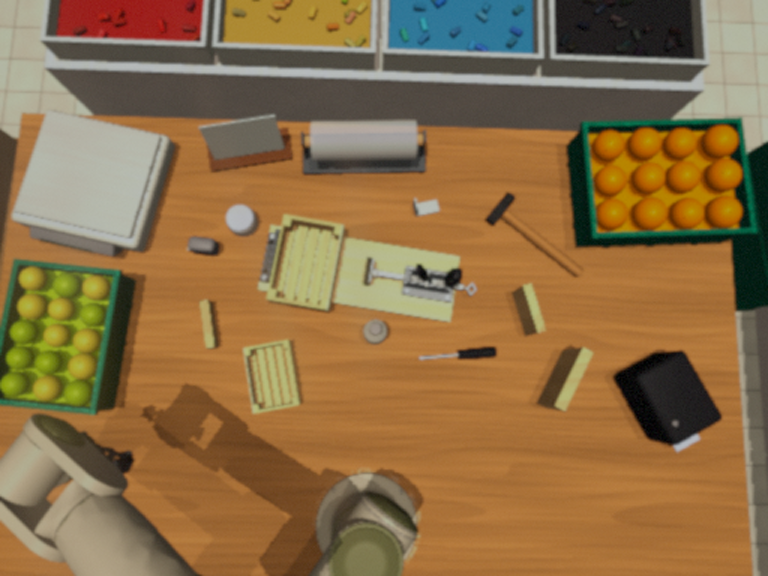

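View pics/scene0.png

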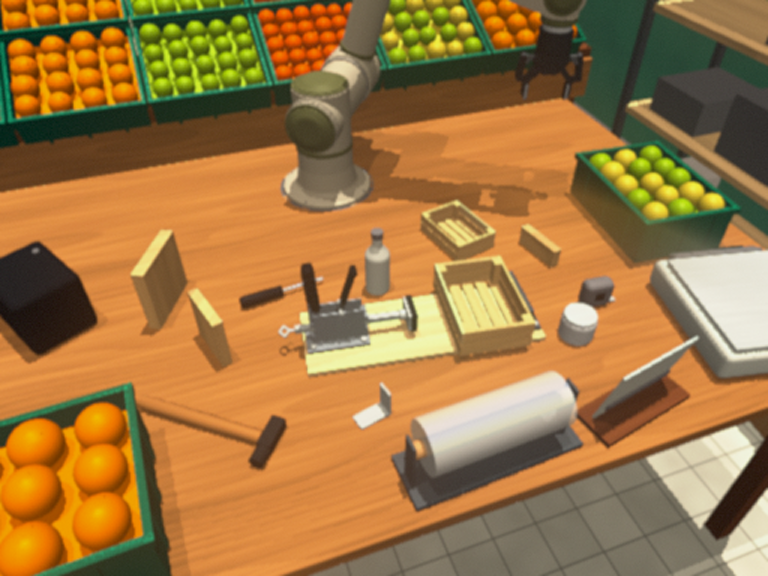

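```bash
python3 - <<'E'
import cv2
a=cv2.imread('pics/top0_raw.png');b=cv2.imread('pics/scene0_raw.png')
cv2.imwrite('pics/cropA.png',cv2.resize(a[180:290,330:410],None,fx=7,fy=5.4,interpolation=cv2.INTER_CUBIC))
cv2.imwrite('pics/cropA.png',cv2.resize(a[180:290,330:430],None,fx=5.4,fy=5.4,interpolation=cv2.INTER_CUBIC))
cv2.imwrite('pics/cropB.png',cv2.resize(b[140:260,80:200],None,fx=5,fy=5,interpolation=cv2.INTER_CUBIC))
cv2.imwrite('pics/cropC.png',cv2.resize(a[130:225,160:320],None,fx=5,fy=5,interpolation=cv2.INTER_CUBIC))
cv2.imwrite('pics/cropD.png',cv2.resize(b[150:260,195:375],None,fx=4.4,fy=4.4,interpolation=cv2.INTER_CUBIC))
E
```

```text
(no output)
```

View pics/cropA.png

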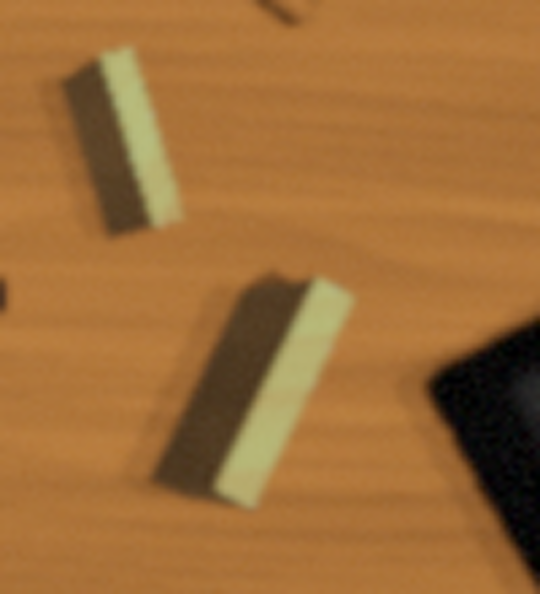

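View pics/cropB.png

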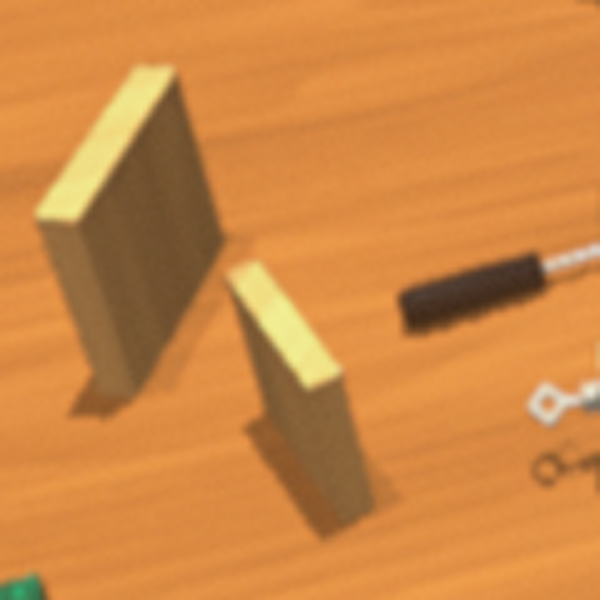

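View pics/cropC.png

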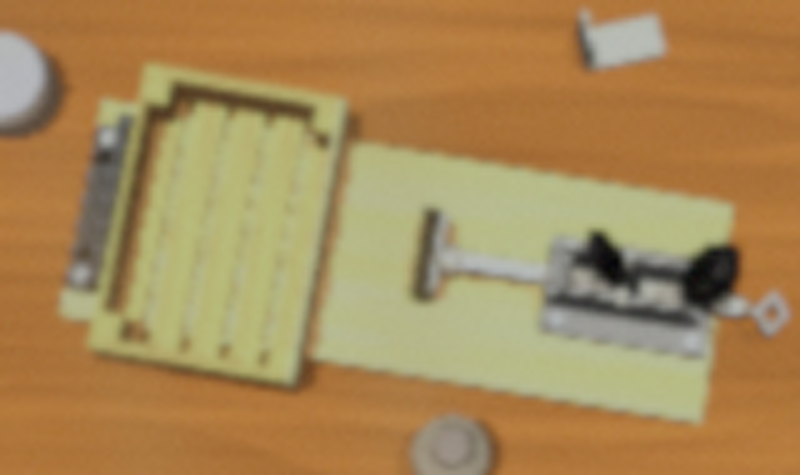

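View pics/cropD.png

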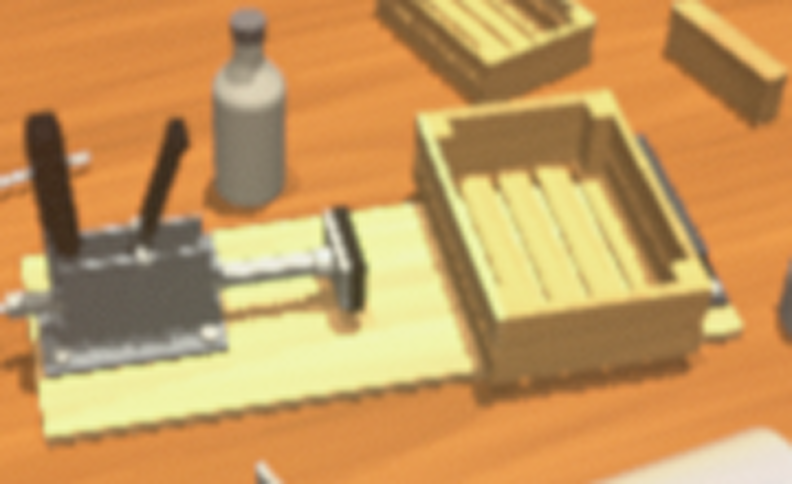

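```bash
python3 - <<'E'
from h import *
def T(c,off,s,z): 
    # crop px -> raw px (centre convention)
    return np.array([onz('top',off[0]+(x+.5)/s-.5,off[1]+(y+.5)/s-.5,z) for x,y in c])
for nm,c in(('big',[(320,277),(355,298),(253,508),(213,488)]),('small',[(100,52),(132,46),(183,218),(150,228)])):
  for z in(85,110,):
    P=T(c,(330,180),5.4,z);print(nm,z,P.mean(0).round(1),[round(float(np.linalg.norm(P[i]-P[(i+1)%4])),1) for i in range(4)], 'long axis deg',np.degrees(np.arctan2(*((P[0]+P[1]-P[2]-P[3])[:2][::-1]))).round(2))
# scene base heights: big corner top & bottom
def S(x,y): return (80+(x+.5)/5-.5,140+(y+.5)/5-.5)
for nm,top,bot in(('big',(80,220),(130,400)),('small',(340,373),(372,510))):
    b=onz('scene',*S(*bot),0)
    # height at which ray over b's xy
    o,d=ray('scene',*S(*top)); 
    k=np.dot((b-o)[:2],d[:2])/np.dot(d[:2],d[:2]);print(nm,b.round(1),(o+k*d).round(1))
P=T([(733,203),(703,422),(350,143),(310,360)],(160,130),5,12);print(P.round(1), 'end edge',np.linalg.norm(P[0]-P[1]))
def ang(v): return np.degrees(np.arctan2(v[1],v[0])).round(2)
print('edges dir',ang(P[2]-P[0]),ang(P[3]-P[1]),ang(P[0]-P[1])+90)
P=T([(145,65),(347,97),(298,385),(90,348)],(160,130),5,72);print('crate',P.mean(0).round(1),[round(float(np.linalg.norm(P[i]-P[(i+1)%4])),1) for i in range(4)],ang(P[0]-P[1]),ang(P[3]-P[2]),ang(P[1]-P[2])+90)
print('crate jaw side',P[1],P[2])
P=T([(428,208),(418,298)],(160,130),5,69);print('jaw pad top front',P.round(1),np.linalg.norm(P[0]-P[1]),ang(P[0]-P[1])+90)
P=T([(598,232),(635,285)],(160,130),5,170);print('trigger',P.round(1))
E
```

```text
big 85 [ 335.4 -449.1   85. ] [24.8, 144.8, 26.8, 147.0] long axis deg -27.71
big 110 [ 335.3 -440.5  110. ] [24.3, 142.0, 26.3, 144.2] long axis deg -27.71
small 85 [ 491.3 -362.3   85. ] [20.7, 111.4, 21.8, 113.5] long axis deg 15.5
small 110 [ 488.2 -355.3  110. ] [20.3, 109.2, 21.3, 111.4] long axis deg 15.5
big [ 400.6 -456.4   -0. ] [ 399.7 -449.6  138.7]
small [ 535.  -334.2   -0. ] [ 535.  -332.7  108.7]
[[ 620.3 -205.6   12. ]
 [ 462.1 -185.    12. ]
 [ 656.1   70.3   12. ]
 [ 498.6   93.1   12. ]] end edge 159.52350743219685
edges dir 82.6 82.52 82.6
crate [584.  153.8  72. ] [140.9, 202.0, 142.2, 199.2] 82.5 81.39 82.58
crate jaw side [674.26055828  70.63430891  72.        ] [473.98033819  96.73066305  72.        ]
jaw pad top front [[598.6  12.7  69. ]
 [536.   17.8  69. ]] 62.800021006765526 85.39
trigger [[ 565.5  -96.   170. ]
 [ 532.2 -119.9  170. ]]
```

```bash
cat >> h.py <<'E'
from scipy.spatial.transform import Rotation as Ro
def pose():
    s=sense();q=s['ee_rot'];return s,np.array(s['eef_pos']),Ro.from_quat([q[1],q[2],q[3],q[0]])
def Rdown(yaw): # tool x down, tool y at yaw deg in world
    a=np.radians(yaw);x=np.array([0,0,-1.]);y=np.array([np.cos(a),np.sin(a),0]);return Ro.from_matrix(np.c_[x,y,np.cross(x,y)])
def plan(p,yaw):
    s,p0,R0=pose();R=Rdown(yaw)
    print('t',s['time_s'],'pos',p0.round(1),'yaw y',np.degrees(np.arctan2(*R0.as_matrix()[:2,1][::-1])).round(2),'x',R0.as_matrix()[:,0].round(3),'F',np.round(s['force'],1),'grip',round(s['grip_width'],3),'q',np.round(s['joints'],2))
    print('turn tool',(R0.inv()*R).as_rotvec().round(4),'shift in old tool',R0.inv().apply(np.array(p)-p0).round(1),'shift in target tool',R.inv().apply(np.array(p)-p0).round(1))
Y=np.array([.1297,.9916,0]);X=np.array([.9916,-.1297,0]);O=np.array([541.2,-195.3,0])+226*Y
def cl(x,y,z): return O+x*X+y*Y+np.array([0,0,z])
E
python3 - <<'E'
from h import *
plan([488.2,-355.3,231],105.5)
plan([488.2,-355.3,231],-74.5)
print(cl(-1.5,-16,0),cl(0,36,0), cl(0,-122,162))
E
```

```text
t 0.1 pos [187.7 490.1 230.8] yaw y 69.04 x [-0.001 -0.001 -1.   ] F [0.1 0.4 0.4] grip 0.999 q [ 0.98  0.31  1.5  -0.    1.33 -0.22]
turn tool [-6.363e-01 -6.000e-04  1.000e-03] shift in old tool [ 4.000e-01 -6.819e+02  5.830e+02] shift in target tool [-2.000e-01 -8.949e+02  6.370e+01]
t 0.1 pos [187.7 490.1 230.8] yaw y 69.04 x [-0.001 -0.001 -1.   ] F [0.1 0.4 0.4] grip 0.999 q [ 0.98  0.31  1.5  -0.    1.33 -0.22]
turn tool [2.5053e+00 1.3000e-03 8.0000e-04] shift in old tool [ 4.000e-01 -6.819e+02  5.830e+02] shift in target tool [-2.000e-01  8.949e+02 -6.370e+01]
[566.9496   13.13055   0.     ] [575.1814  64.4992   0.    ] [554.6888 -92.1736 162.    ]
```

```bash
cat >> h.py <<'E'
def rows(p,yaw,n,sgn=None):
    s,p0,R0=pose();y0=np.degrees(np.arctan2(*R0.as_matrix()[:2,1][::-1]));dy=(yaw-y0+180)%360-180
    d=(np.array(p)-p0)/n
    for i in range(n):
        R=Rdown(y0+dy*i/n);print(i,'rx',round(-np.radians(dy/n),4),'xyz',R.inv().apply(d).round(1))
E
python3 - <<'E'
from h import *
rows([488.2,-355.3,231],-74.5,15)
E
```

```text
0 rx 0.167 xyz [ -0.  -45.5  38.9]
1 rx 0.167 xyz [ -0.  -38.4  45.9]
2 rx 0.167 xyz [ -0.  -30.2  51.6]
3 rx 0.167 xyz [ -0.  -21.2  55.9]
4 rx 0.167 xyz [ -0.  -11.6  58.7]
5 rx 0.167 xyz [-0.  -1.7 59.8]
6 rx 0.167 xyz [-0.   8.3 59.2]
7 rx 0.167 xyz [-0. 18. 57.]
8 rx 0.167 xyz [-0.  27.2 53.3]
9 rx 0.167 xyz [-0.  35.7 48. ]
10 rx 0.167 xyz [-0.  43.2 41.4]
11 rx 0.167 xyz [-0.  49.5 33.6]
12 rx 0.167 xyz [-0.  54.4 24.9]
13 rx 0.167 xyz [-0.  57.8 15.5]
14 rx 0.167 xyz [-0.  59.5  5.7]
```

Request:
{"name": "jog_arm", "arguments": {
  "increments": [
    {"rx": 0.167,"y": -45.5,"z": 38.9,"hand": 85},
    {"rx": 0.167,"y": -38.4,"z": 45.9},
    {"rx": 0.167,"y": -30.2,"z": 51.6},
    {"rx": 0.167,"y": -21.2,"z": 55.9},
    {"rx": 0.167,"y": -11.6,"z": 58.7}
  ]
}}

```text
schema error: expected keys rx, ry, rz, x, y, z, hand
```

Request:
{"name": "jog_arm", "arguments": {
  "increments": [
    {"rx": 0.167,"y": -1.7,"z": 59.8},
    {"rx": 0.167,"y": 8.3,"z": 59.2},
    {"rx": 0.167,"y": 18,"z": 57},
    {"rx": 0.167,"y": 27.2,"z": 53.3},
    {"rx": 0.167,"y": 35.7,"z": 48}
  ]
}}

```text
schema error: expected keys rx, ry, rz, x, y, z, hand
```

Request:
{"name": "jog_arm", "arguments": {
  "increments": [
    {"rx": 0.167,"y": 43.2,"z": 41.4},
    {"rx": 0.167,"y": 49.5,"z": 33.6},
    {"rx": 0.167,"y": 54.4,"z": 24.9},
    {"rx": 0.167,"y": 57.8,"z": 15.5},
    {"rx": 0.167,"y": 59.5,"z": 5.7}
  ]
}}

```text
schema error: expected keys rx, ry, rz, x, y, z, hand
```

```bash
python3 - <<'E'
from h import *
plan([488.2,-355.3,180],-74.5)
save('wrist','w1',s=1.5)
E
```

```text
t 0.1 pos [187.7 490.1 230.8] yaw y 69.04 x [-0.001 -0.001 -1.   ] F [0.1 0.4 0.4] grip 0.999 q [ 0.98  0.31  1.5  -0.    1.33 -0.22]
turn tool [2.5053e+00 1.3000e-03 8.0000e-04] shift in old tool [  51.4 -681.9  583. ] shift in target tool [ 50.8 894.9 -63.7]
```

View pics/w1.png

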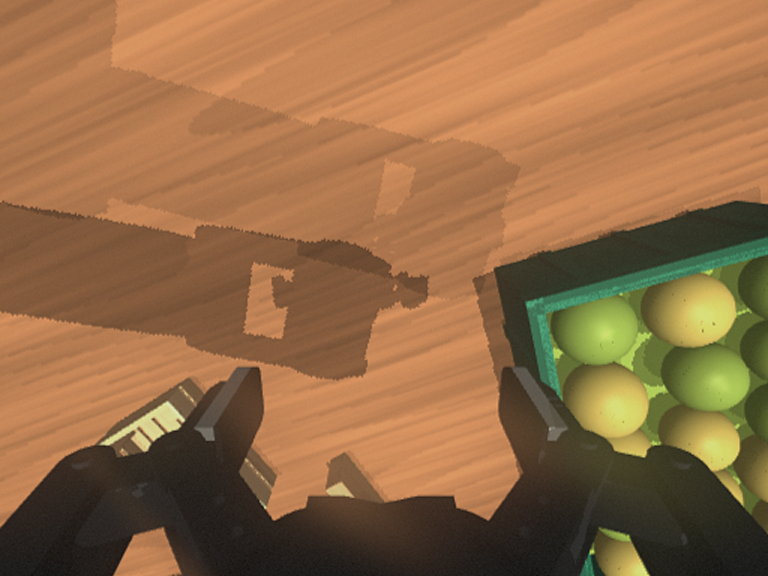

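Request:
{"name": "jog_arm", "arguments": {
  "increments": [
    {"rx": 0.167,"ry": 0,"rz": 0,"x": 0,"y": -45.5,"z": 38.9,"hand": 85},
    {"rx": 0.167,"ry": 0,"rz": 0,"x": 0,"y": -38.4,"z": 45.9,"hand": 85},
    {"rx": 0.167,"ry": 0,"rz": 0,"x": 0,"y": -30.2,"z": 51.6,"hand": 85},
    {"rx": 0.167,"ry": 0,"rz": 0,"x": 0,"y": -21.2,"z": 55.9,"hand": 85},
    {"rx": 0.167,"ry": 0,"rz": 0,"x": 0,"y": -11.6,"z": 58.7,"hand": 85}
  ]
}}

```text
time_s: 0.78
eef_pos: [288.1, 206.7, 231.3]
ee_rot: [0.583, 0.401, 0.582, -0.401]
force: [0.2, -0.0, -0.7]
grip_width: 0.996
```

Request:
{"name": "jog_arm", "arguments": {
  "increments": [
    {"rx": 0.167,"ry": 0,"rz": 0,"x": 0,"y": -1.7,"z": 59.8,"hand": 85},
    {"rx": 0.167,"ry": 0,"rz": 0,"x": 0,"y": 8.3,"z": 59.2,"hand": 85},
    {"rx": 0.167,"ry": 0,"rz": 0,"x": 0,"y": 18,"z": 57,"hand": 85},
    {"rx": 0.167,"ry": 0,"rz": 0,"x": 0,"y": 27.2,"z": 53.3,"hand": 85},
    {"rx": 0.167,"ry": 0,"rz": 0,"x": 0,"y": 35.7,"z": 48,"hand": 85}
  ]
}}

```text
time_s: 1.4
eef_pos: [388.4, -75.4, 231.4]
ee_rot: [0.37, 0.603, 0.369, -0.603]
force: [0.9, 0.6, 0.0]
grip_width: 0.996
```

Request:
{"name": "jog_arm", "arguments": {
  "increments": [
    {"rx": 0.167,"ry": 0,"rz": 0,"x": 0,"y": 43.2,"z": 41.4,"hand": 85},
    {"rx": 0.167,"ry": 0,"rz": 0,"x": 0,"y": 49.5,"z": 33.6,"hand": 85},
    {"rx": 0.167,"ry": 0,"rz": 0,"x": 0,"y": 54.4,"z": 24.9,"hand": 85},
    {"rx": 0.167,"ry": 0,"rz": 0,"x": 0,"y": 57.8,"z": 15.5,"hand": 85},
    {"rx": 0.167,"ry": 0,"rz": 0,"x": 0,"y": 59.5,"z": 5.7,"hand": 85}
  ]
}}

```text
time_s: 2.02
eef_pos: [488.9, -356.9, 231.0]
ee_rot: [-0.093, -0.701, -0.094, 0.701]
force: [0.9, 0.8, -0.3]
grip_width: 0.996
```

```bash
python3 - <<'E'
from h import *
plan([488.2,-355.3,180],-74.5)
save('wrist','w2',s=1.5)
E
```

```text
t 2.025 pos [ 488.9 -356.9  231. ] yaw y -74.81 x [-0.  0. -1.] F [ 0.9  0.8 -0.3] grip 0.996 q [-0.82  0.49  1.24  0.    1.41  0.48]
turn tool [-0.0054  0.0001  0.0004] shift in old tool [51.  -1.7  0.3] shift in target tool [51.  -1.8  0.3]
```

View pics/w2.png

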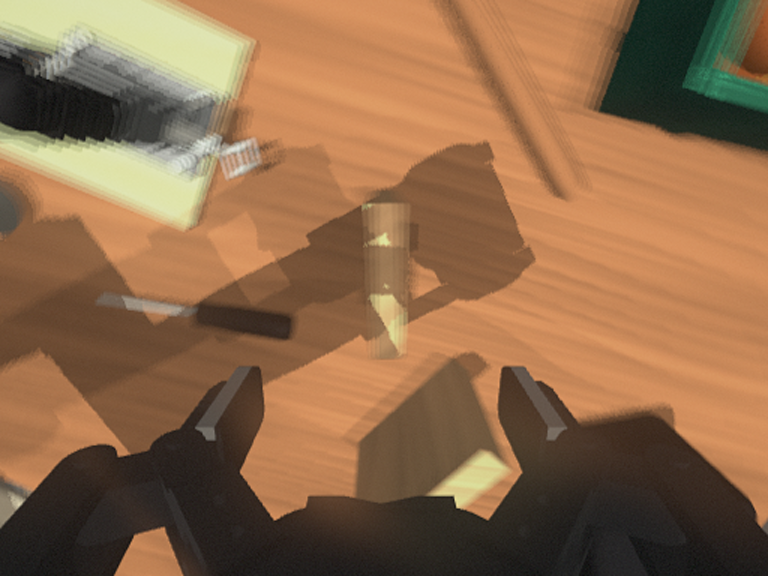

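```bash
python3 - <<'E'
from h import *
s,p,R=pose();c=get_calibration('wrist');T=np.array(c['T_tool_cam']);Ki=np.linalg.inv(np.array(c['camera_matrix']))
for u,v in((362,205),(410,205),(372,357),(406,355)):
    d=T[:3,:3]@Ki@np.array([u/1.5,v/1.5,1]);o=R.apply(T[:3,3])+p;d=R.apply(d);print((o+d*(110-o[2])/d[2]).round(1))
E
```

```text
[ 535.2 -339.1  110. ]
[ 542.8 -368.3  110. ]
[ 434.1 -371.2  110. ]
[ 441.6 -394.1  110. ]
```

Request:
{"name": "jog_arm", "arguments": {
  "increments": [
    {"rx": -0.005,"ry": 0,"rz": 0,"x": 30,"y": -1.8,"z": 0,"hand": 85},
    {"rx": 0,"ry": 0,"rz": 0,"x": 0,"y": 0,"z": 0,"hand": 85}
  ]
}}

```text
time_s: 2.33
eef_pos: [487.3, -352.6, 199.1]
ee_rot: [-0.096, -0.699, -0.099, 0.701]
force: [0.1, 0.2, -0.0]
grip_width: 0.994
```

```bash
python3 - <<'E'
from h import *
plan([488.2,-355.3,180],-74.5)
save('wrist','w3',s=1.5)
E
```

```text
t 2.325 pos [ 487.3 -352.6  199.1] yaw y -74.2 x [-0.003  0.004 -1.   ] F [ 0.1  0.2 -0. ] grip 0.994 q [-0.82  0.51  1.3   0.    1.34  0.47]
turn tool [0.0052 0.0023 0.0045] shift in old tool [19.1  2.9 -0.1] shift in target tool [19.1  2.8 -0.1]
```

View pics/w3.png

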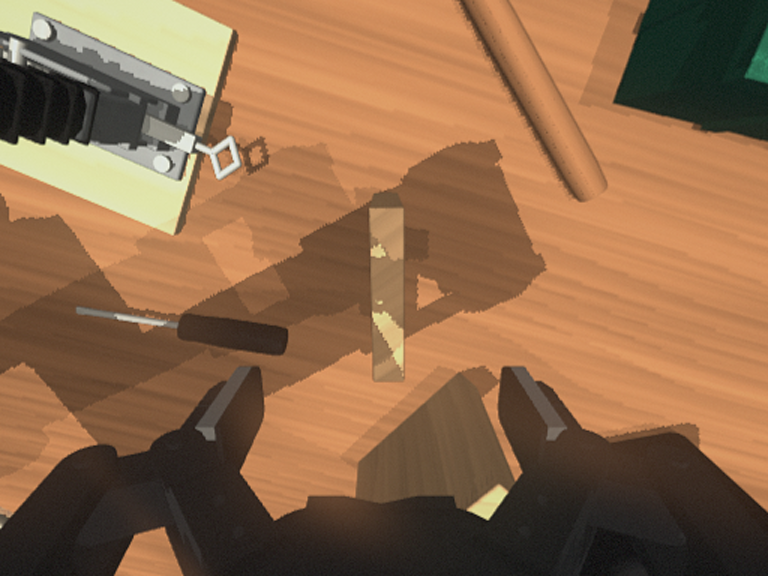

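```bash
cat >> h.py <<'E'
def wz(u,v,z):
    s,p,R=pose();c=get_calibration('wrist');T=np.array(c['T_tool_cam']);Ki=np.linalg.inv(np.array(c['camera_matrix']))
    d=R.apply(T[:3,:3]@Ki@np.array([u,v,1]));o=R.apply(T[:3,3])+p;return o+d*(z-o[2])/d[2]
E
python3 - <<'E'
from h import *
P=np.array([wz(u/1.5,v/1.5,110) for u,v in((370,208),(403,208),(405,381),(373,381))])
print(P.round(1),P.mean(0),np.linalg.norm(P-np.roll(P,1,0),axis=1))
a=(P[0]+P[1]-P[2]-P[3]);print(np.degrees(np.arctan2(a[1],a[0])))
plan([488.2,-355.3,78],-74.5)
E
```

```text
[[ 535.8 -333.3  110. ]
 [ 540.9 -351.2  110. ]
 [ 435.8 -384.2  110. ]
 [ 430.1 -364.4  110. ]] [ 485.66652448 -358.27185453  110.        ] [110.16428098  18.60499311 110.19372478  20.66689369]
16.922295542039947
t 2.375 pos [ 487.9 -353.   201. ] yaw y -74.19 x [-0.001  0.001 -1.   ] F [-0.3 -0.3  0.3] grip 0.997 q [-0.82  0.51  1.29 -0.    1.34  0.47]
turn tool [0.0054 0.0008 0.0016] shift in old tool [123.    2.5   0.2] shift in target tool [123.    2.3   0.3]
```

Request:
{"name": "jog_arm", "arguments": {
  "increments": [
    {"rx": 0,"ry": 0,"rz": 0,"x": 50,"y": 3.3,"z": 2.4,"hand": 85},
    {"rx": 0,"ry": 0,"rz": 0,"x": 45,"y": 0,"z": 0,"hand": 85},
    {"rx": 0,"ry": 0,"rz": 0,"x": 28,"y": 0,"z": 0,"hand": 85},
    {"rx": 0,"ry": 0,"rz": 0,"x": 0,"y": 0,"z": 0,"hand": 85}
  ]
}}

```text
time_s: 2.88
eef_pos: [486.5, -356.7, 78.0]
ee_rot: [-0.097, -0.7, -0.098, 0.701]
force: [0.7, -0.2, 1.5]
grip_width: 0.992
```

Request:
{"name": "jog_arm", "arguments": {
  "increments": [
    {"rx": 0,"ry": 0,"rz": 0,"x": 0,"y": 0,"z": 0,"hand": 10},
    {"rx": 0,"ry": 0,"rz": 0,"x": 0,"y": 0,"z": 0,"hand": 10},
    {"rx": 0,"ry": 0,"rz": 0,"x": 0,"y": 0,"z": 0,"hand": 10},
    {"rx": 0,"ry": 0,"rz": 0,"x": 0,"y": 0,"z": 0,"hand": 10},
    {"rx": 0,"ry": 0,"rz": 0,"x": 0,"y": 0,"z": 0,"hand": 10}
  ],
  "force": 40
}}

```text
time_s: 3.5
eef_pos: [486.9, -357.4, 79.0]
ee_rot: [0.097, 0.701, 0.097, -0.7]
force: [-0.5, 1.6, 6.8]
grip_width: 0.228
```

```bash
python3 - <<'E'
from h import *
plan([488.2,-355.3,320],-74.5)
save('wrist','w4',s=1.5)
E
```

```text
t 3.5 pos [ 486.9 -357.4   79. ] yaw y -74.2 x [ 0.001 -0.001 -1.   ] F [-0.5  1.6  6.8] grip 0.228 q [-0.83  0.63  1.43  0.    1.08  0.47]
turn tool [ 0.0053 -0.0005 -0.0009] shift in old tool [-241.    -1.4   -1.9] shift in target tool [-241.    -1.7   -1.8]
```

View pics/w4.png

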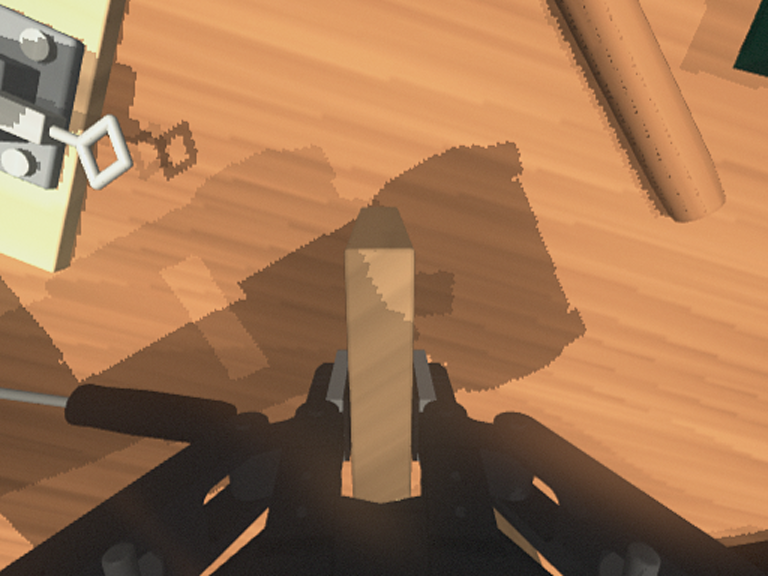

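Request:
{"name": "jog_arm", "arguments": {
  "increments": [
    {"rx": 0,"ry": 0,"rz": 0,"x": -20,"y": 0,"z": 0,"hand": 10},
    {"rx": 0,"ry": 0,"rz": 0,"x": -50,"y": 0,"z": 0,"hand": 10},
    {"rx": 0,"ry": 0,"rz": 0,"x": -60,"y": 0,"z": 0,"hand": 10},
    {"rx": 0,"ry": 0,"rz": 0,"x": -60,"y": 0,"z": 0,"hand": 10},
    {"rx": 0,"ry": 0,"rz": 0,"x": -50,"y": 0,"z": 0,"hand": 10}
  ]
}}

```text
time_s: 4.18
eef_pos: [486.5, -357.0, 320.5]
ee_rot: [0.097, 0.701, 0.097, -0.7]
force: [-0.3, -0.9, -2.2]
grip_width: 0.226
```

```bash
python3 - <<'E'
from h import *
t=cl(0,38,320);print(t)
plan(t,-97.45)
rows(t,-97.45,10)
E
```

```text
[575.4408  66.4824 320.    ]
t 4.175 pos [ 486.5 -357.   320.5] yaw y -74.2 x [ 0.001 -0.001 -1.   ] F [-0.3 -0.9 -2.2] grip 0.226 q [-0.83  0.46  1.07 -0.    1.62  0.47]
turn tool [ 0.4058 -0.0006 -0.0008] shift in old tool [ 3.000e-01 -3.833e+02 -2.009e+02] shift in target tool [   0.5 -431.4  -33.2]
0 rx 0.0406 xyz [  0.1 -38.3 -20.1]
1 rx 0.0406 xyz [  0.1 -39.1 -18.5]
2 rx 0.0406 xyz [  0.1 -39.8 -16.9]
3 rx 0.0406 xyz [  0.1 -40.5 -15.3]
4 rx 0.0406 xyz [  0.1 -41.1 -13.6]
5 rx 0.0406 xyz [  0.1 -41.6 -11.9]
6 rx 0.0406 xyz [  0.1 -42.  -10.3]
7 rx 0.0406 xyz [  0.1 -42.4  -8.5]
8 rx 0.0406 xyz [  0.1 -42.7  -6.8]
9 rx 0.0406 xyz [  0.1 -43.   -5.1]
```

Request:
{"name": "jog_arm", "arguments": {
  "increments": [
    {"rx": 0.0406,"ry": 0,"rz": 0,"x": 0,"y": -38.3,"z": -20.1,"hand": 10},
    {"rx": 0.0406,"ry": 0,"rz": 0,"x": 0,"y": -39.1,"z": -18.5,"hand": 10},
    {"rx": 0.0406,"ry": 0,"rz": 0,"x": 0,"y": -39.8,"z": -16.9,"hand": 10},
    {"rx": 0.0406,"ry": 0,"rz": 0,"x": 0,"y": -40.5,"z": -15.3,"hand": 10},
    {"rx": 0.0406,"ry": 0,"rz": 0,"x": 0,"y": -41.1,"z": -13.6,"hand": 10}
  ]
}}

```text
time_s: 4.8
eef_pos: [531.2, -144.0, 317.9]
ee_rot: [-0.025, -0.706, -0.025, 0.707]
force: [1.3, -0.7, -0.6]
grip_width: 0.232
```

Request:
{"name": "jog_arm", "arguments": {
  "increments": [
    {"rx": 0.0406,"ry": 0,"rz": 0,"x": 0,"y": -41.6,"z": -11.9,"hand": 10},
    {"rx": 0.0406,"ry": 0,"rz": 0,"x": 0,"y": -42,"z": -10.3,"hand": 10},
    {"rx": 0.0406,"ry": 0,"rz": 0,"x": 0,"y": -42.4,"z": -8.5,"hand": 10},
    {"rx": 0.0406,"ry": 0,"rz": 0,"x": 0,"y": -42.7,"z": -6.8,"hand": 10},
    {"rx": 0.0406,"ry": 0,"rz": 0,"x": 0,"y": -43,"z": -5.1,"hand": 10}
  ]
}}

```text
time_s: 5.42
eef_pos: [575.6, 67.6, 317.9]
ee_rot: [0.046, -0.705, 0.047, 0.706]
force: [-0.1, -0.2, -0.9]
grip_width: 0.225
```

Request:
{"name": "jog_arm", "arguments": {
  "increments": [
    {"rx": 0,"ry": 0,"rz": 0,"x": 40,"y": 0,"z": 0,"hand": 10},
    {"rx": 0,"ry": 0,"rz": 0,"x": 50,"y": 0,"z": 0,"hand": 10},
    {"rx": 0,"ry": 0,"rz": 0,"x": 10,"y": 0,"z": 0,"hand": 10},
    {"rx": 0,"ry": 0,"rz": 0,"x": 0,"y": 0,"z": 0,"hand": 10}
  ]
}}

```text
time_s: 5.92
eef_pos: [575.9, 66.1, 219.2]
ee_rot: [-0.046, 0.706, -0.046, -0.705]
force: [-0.8, 0.1, -0.7]
grip_width: 0.23
```

```bash
python3 - <<'E'
from h import *
t=cl(0,38,91)
plan(t,-97.45)
save('scene','s5',(170,120,420,300),3);save('wrist','w5',s=1.5);save('top','t5',(150,90,350,240),4)
E
```

```text
t 5.925 pos [575.9  66.1 219.2] yaw y -97.47 x [ 0.001 -0.    -1.   ] F [-0.8  0.1 -0.7] grip 0.23 q [-0.09  0.44  1.34 -0.    1.35  1.61]
turn tool [-0.0004 -0.0006  0.    ] shift in old tool [128.2  -0.3   0.6] shift in target tool [128.2  -0.3   0.5]
```

View pics/s5.png

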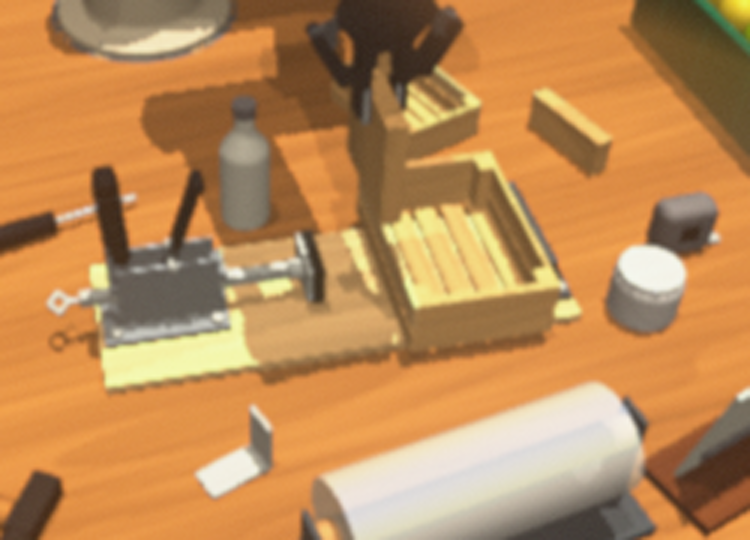

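View pics/w5.png

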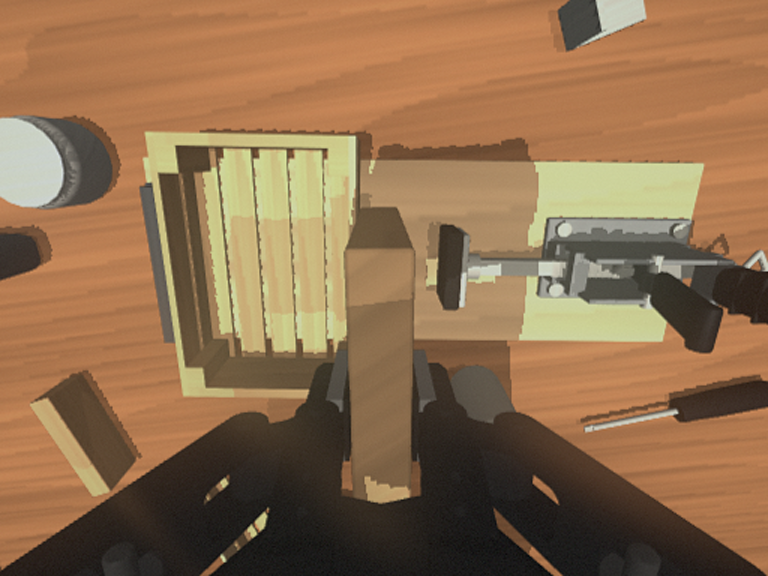

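View pics/t5.png

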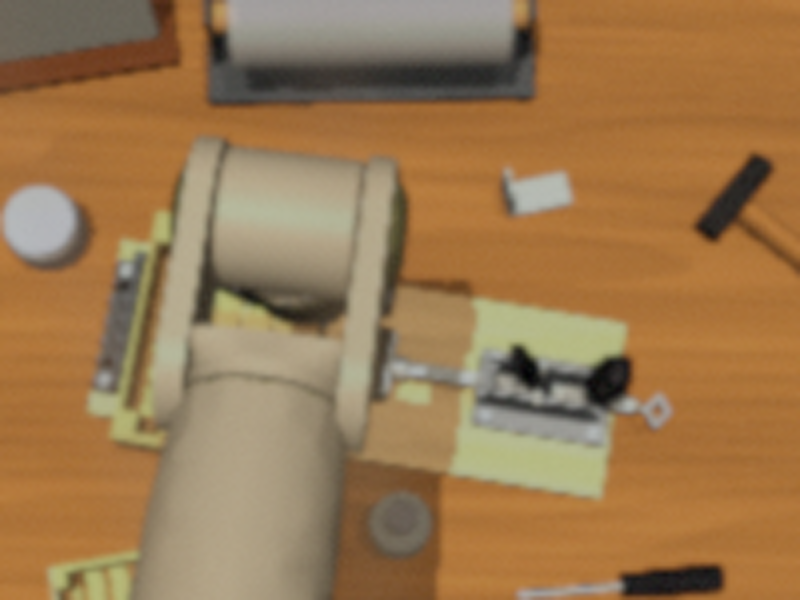

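```bash
python3 - <<'E'
from h import *
def tocl(p): d=p-O; return np.array([d@X,d@Y,p[2]]).round(1)
for n,u,v,z in(('slat',358,133,72),('slatfar',184,396,72),('stopside far',146,132,72),('jaw',440,226,69),('jaw',437,306,69),('ply',703,163,12),('ply',663,341,12)):
    print(n,tocl(wz(u/1.5,v/1.5,z)))
# board in hand: top at tcp z +~31 ; bottom -79
_,p,_=pose();print('tcp',tocl(p))
for u,v,dz in((346,249,31),(414,249,31),(365,208,-79),(400,208,-79)):print('board',tocl(wz(u/1.5,v/1.5,p[2]+dz)))
E
```

```text
slat [96.1 52.2 72. ]
slatfar [-103.6  196.9   72. ]
stopside far [ 96.8 193.2  72. ]
jaw [33.8 -5.6 69. ]
jaw [-27.2  -6.   69. ]
ply [  76.9 -227.3   12. ]
ply [ -82.3 -227.5   12. ]
tcp [  1.   37.7 220.3]
board [ 54.6  46.9 251.3]
board [ 54.6  27.9 251.3]
board [ 54.2  45.5 141.3]
board [ 54.2  26.8 141.3]
```

Request:
{"name": "jog_arm", "arguments": {
  "increments": [
    {"rx": 0,"ry": 0,"rz": 0,"x": 45,"y": 0,"z": 0,"hand": 10},
    {"rx": 0,"ry": 0,"rz": 0,"x": 45,"y": 0,"z": 0,"hand": 10},
    {"rx": 0,"ry": 0,"rz": 0,"x": 25,"y": 0,"z": 0,"hand": 10},
    {"rx": 0,"ry": 0,"rz": 0,"x": 8,"y": 0,"z": 0,"hand": 10},
    {"rx": 0,"ry": 0,"rz": 0,"x": 0,"y": 0,"z": 0,"hand": 10}
  ]
}}

```text
time_s: 6.7
eef_pos: [576.3, 66.1, 96.4]
ee_rot: [-0.046, 0.706, -0.046, -0.705]
force: [0.5, 0.3, -0.5]
grip_width: 0.231
```

Request:
{"name": "jog_arm", "arguments": {
  "increments": [
    {"rx": 0,"ry": 0,"rz": 0,"x": 4,"y": 0,"z": 0,"hand": 10},
    {"rx": 0,"ry": 0,"rz": 0,"x": 1,"y": 0,"z": 0,"hand": 10},
    {"rx": 0,"ry": 0,"rz": 0,"x": 0,"y": 0,"z": 0,"hand": 10}
  ]
}}

```text
time_s: 7.08
eef_pos: [576.0, 66.2, 91.0]
ee_rot: [-0.046, 0.706, -0.046, -0.705]
force: [0.5, 0.5, 2.8]
grip_width: 0.228
```

Request:
{"name": "jog_arm", "arguments": {
  "increments": [
    {"rx": 0,"ry": 0,"rz": 0,"x": 0,"y": 0,"z": 0,"hand": 24},
    {"rx": 0,"ry": 0,"rz": 0,"x": 0,"y": 0,"z": 0,"hand": 40},
    {"rx": 0,"ry": 0,"rz": 0,"x": 0,"y": 0,"z": 0,"hand": 60},
    {"rx": 0,"ry": 0,"rz": 0,"x": 0,"y": 0,"z": 0,"hand": 60}
  ]
}}

```text
time_s: 7.58
eef_pos: [575.6, 66.2, 90.3]
ee_rot: [0.046, -0.706, 0.046, 0.706]
force: [-0.0, 1.1, 0.6]
grip_width: 0.704
```

Request:
{"name": "jog_arm", "arguments": {
  "increments": [
    {"rx": 0,"ry": 0,"rz": 0,"x": -20,"y": 0,"z": 0,"hand": 60},
    {"rx": 0,"ry": 0,"rz": 0,"x": -50,"y": 0,"z": 0,"hand": 60},
    {"rx": 0,"ry": 0,"rz": 0,"x": -60,"y": 0,"z": 0,"hand": 60},
    {"rx": 0,"ry": 0,"rz": 0,"x": 0,"y": 0,"z": 0,"hand": 60}
  ]
}}

```text
time_s: 8.07
eef_pos: [577.3, 66.2, 225.1]
ee_rot: [-0.046, 0.709, -0.046, -0.702]
force: [0.3, 0.3, -0.2]
grip_width: 0.703
```

```bash
python3 - <<'E'
from h import *
save('wrist','w6',s=1.5);save('scene','s6',(170,120,420,300),3)
plan(cl(0,-85,240),-7.45)
E
```

```text
t 8.175 pos [575.5  66.3 220.1] yaw y -97.46 x [ 0. -0. -1.] F [ 0.2 -0.2  0.1] grip 0.704 q [-0.09  0.44  1.34 -0.    1.36  1.61]
turn tool [-1.5709e+00 -1.0000e-04 -1.0000e-04] shift in old tool [-19.9 122.8   0. ] shift in target tool [-1.990e+01 -1.000e-01  1.228e+02]
```

View pics/w6.png

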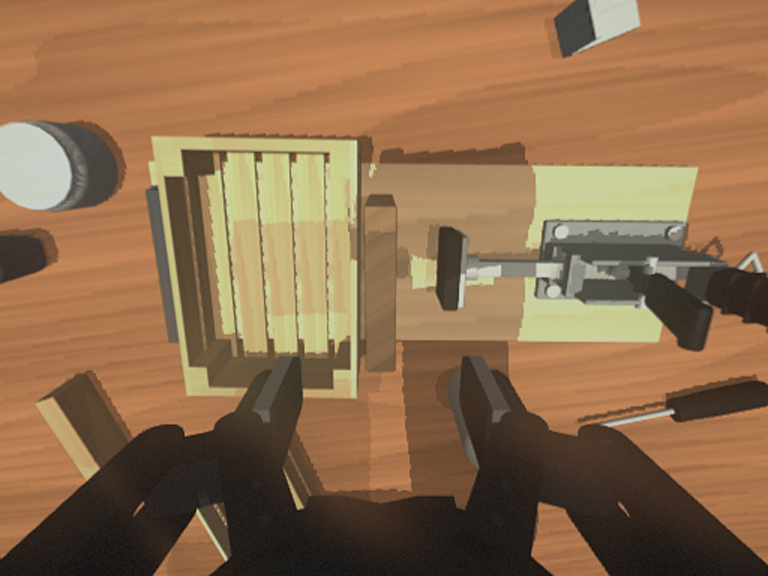

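View pics/s6.png

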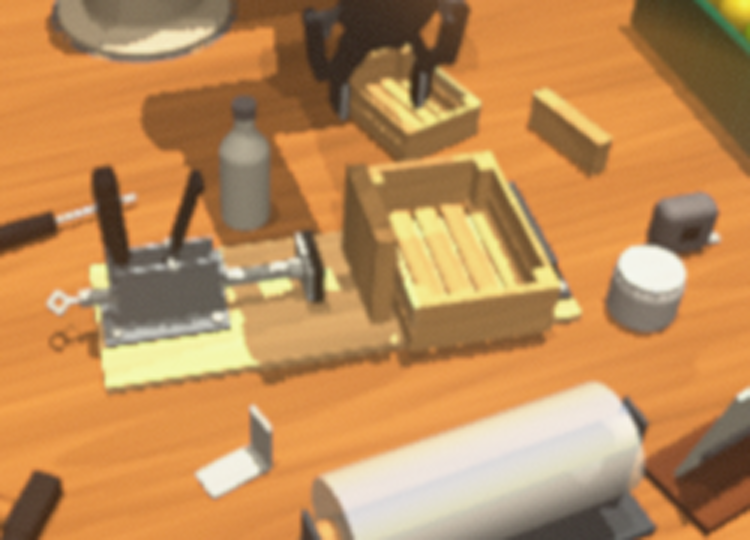

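```bash
python3 - <<'E'
from h import *
rows(cl(0,-70,240),-7.45,9)
E
```

```text
0 rx -0.1745 xyz [-2.2 12.   0. ]
1 rx -0.1745 xyz [-2.2 11.8  2.1]
2 rx -0.1745 xyz [-2.2 11.3  4.1]
3 rx -0.1745 xyz [-2.2 10.4  6. ]
4 rx -0.1745 xyz [-2.2  9.2  7.7]
5 rx -0.1745 xyz [-2.2  7.7  9.2]
6 rx -0.1745 xyz [-2.2  6.  10.4]
7 rx -0.1745 xyz [-2.2  4.1 11.3]
8 rx -0.1745 xyz [-2.2  2.1 11.8]
```

Request:
{"name": "jog_arm", "arguments": {
  "increments": [
    {"rx": -0.1745,"ry": 0,"rz": 0,"x": -2.2,"y": 12,"z": 0,"hand": 0},
    {"rx": -0.1745,"ry": 0,"rz": 0,"x": -2.2,"y": 11.8,"z": 2.1,"hand": 0},
    {"rx": -0.1745,"ry": 0,"rz": 0,"x": -2.2,"y": 11.3,"z": 4.1,"hand": 0},
    {"rx": -0.1745,"ry": 0,"rz": 0,"x": -2.2,"y": 10.4,"z": 6,"hand": 0},
    {"rx": -0.1745,"ry": 0,"rz": 0,"x": -2.2,"y": 9.2,"z": 7.7,"hand": 0}
  ],
  "force": 60
}}

```text
time_s: 8.8
eef_pos: [567.2, 6.4, 229.5]
ee_rot: [-0.258, -0.657, -0.259, 0.659]
force: [-0.3, 0.5, -0.0]
grip_width: -0.005
```

Request:
{"name": "jog_arm", "arguments": {
  "increments": [
    {"rx": -0.1745,"ry": 0,"rz": 0,"x": -2.2,"y": 7.7,"z": 9.2,"hand": 0},
    {"rx": -0.1745,"ry": 0,"rz": 0,"x": -2.2,"y": 6,"z": 10.4,"hand": 0},
    {"rx": -0.1745,"ry": 0,"rz": 0,"x": -2.2,"y": 4.1,"z": 11.3,"hand": 0},
    {"rx": -0.1745,"ry": 0,"rz": 0,"x": -2.2,"y": 2.1,"z": 11.8,"hand": 0},
    {"rx": 0,"ry": 0,"rz": 0,"x": 0,"y": 0,"z": 0,"hand": 0}
  ]
}}

```text
time_s: 9.43
eef_pos: [561.1, -41.3, 238.7]
ee_rot: [-0.465, -0.532, -0.466, 0.533]
force: [-0.2, 0.5, -0.4]
grip_width: -0.001
```

```bash
python3 - <<'E'
from h import *
save('wrist','w7',s=1.5);save('scene','s7',(170,100,420,280),3)
plan(cl(0,-85,150),-7.45)
E
```

```text
t 9.525 pos [561.3 -40.5 239.1] yaw y -7.7 x [-0.002  0.001 -1.   ] F [-0.6 -0.3  1.1] grip -0.003 q [-0.28  0.39  1.37  0.    1.38 -0.15]
turn tool [-0.0043 -0.0004  0.0018] shift in old tool [89.   0.4 15.1] shift in target tool [89.1  0.1 15.1]
```

View pics/w7.png

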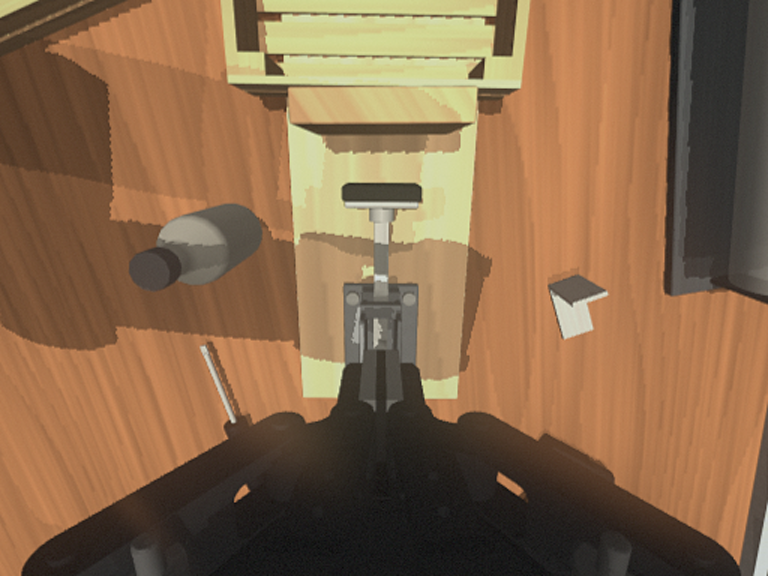

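View pics/s7.png

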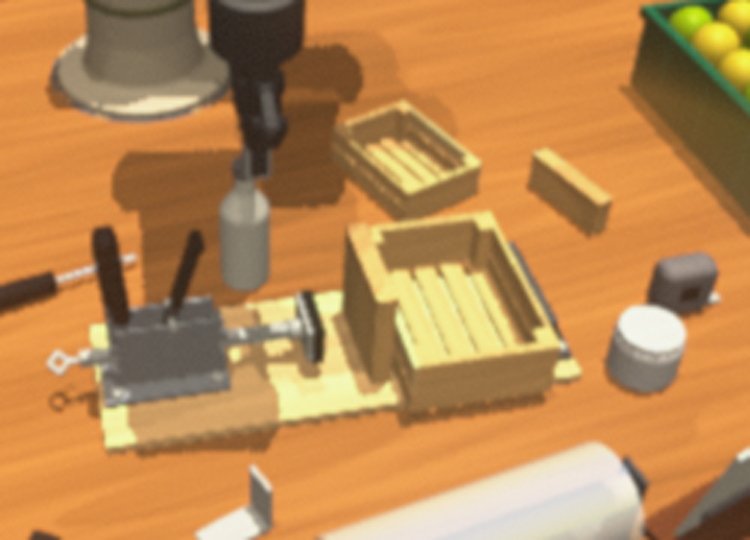

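Request:
{"name": "jog_arm", "arguments": {
  "increments": [
    {"rx": -0.004,"ry": 0,"rz": 0,"x": 0,"y": 0,"z": 22,"hand": 0},
    {"rx": 0,"ry": 0,"rz": 0,"x": 40,"y": 0,"z": 0,"hand": 0},
    {"rx": 0,"ry": 0,"rz": 0,"x": 39,"y": 0,"z": 0,"hand": 0},
    {"rx": 0,"ry": 0,"rz": 0,"x": 0,"y": 0,"z": 0,"hand": 0}
  ]
}}

```text
time_s: 10.02
eef_pos: [557.3, -61.8, 158.6]
ee_rot: [-0.465, -0.53, -0.469, 0.532]
force: [0.7, -0.2, 0.7]
grip_width: -0.001
```

```bash
cat >> h.py <<'E'
def st():
    s,p,R=pose();d=p-O;F=np.array(s['force']);print('t',round(s['time_s'],2),'cl',(d@X).round(1),(d@Y).round(1),p[2].round(1),'Fcl x,y,z',(F@X).round(1),(F@Y).round(1),F[2].round(1))
E
python3 - <<'E'
from h import *
st();save('scene','s8',(190,100,390,250),4)
E
```

```text
t 10.03 cl -1.3 -91.5 158.6 Fcl x,y,z 0.7 -0.1 0.7
```

View pics/s8.png

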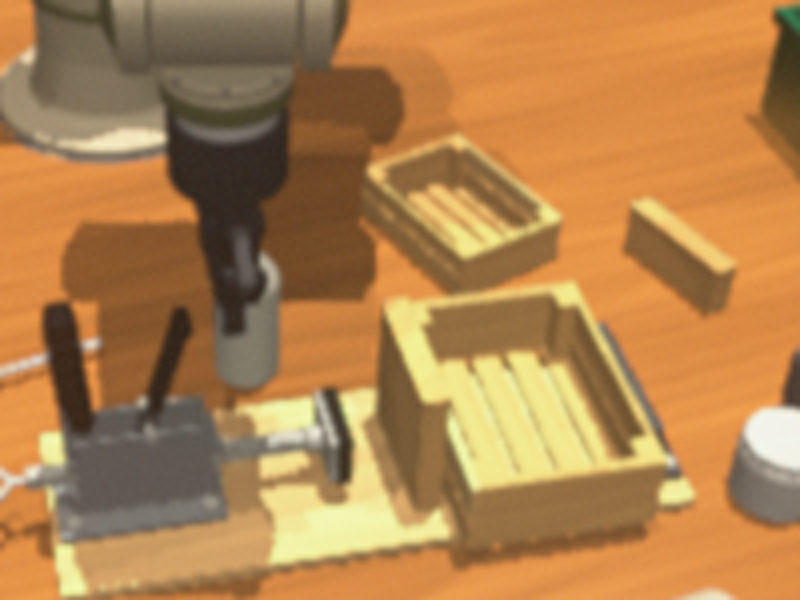

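Request:
{"name": "jog_arm", "arguments": {
  "increments": [
    {"rx": 0,"ry": 0,"rz": 0,"x": -1,"y": 0,"z": 12,"hand": 0},
    {"rx": 0,"ry": 0,"rz": 0,"x": 0,"y": 0,"z": 14,"hand": 0},
    {"rx": 0,"ry": 0,"rz": 0,"x": 0,"y": 0,"z": 14,"hand": 0},
    {"rx": 0,"ry": 0,"rz": 0,"x": 0,"y": 0,"z": 12,"hand": 0},
    {"rx": 0,"ry": 0,"rz": 0,"x": 0,"y": 0,"z": 0,"hand": 0}
  ]
}}

```text
time_s: 10.7
eef_pos: [552.5, -115.2, 163.4]
ee_rot: [0.468, 0.531, 0.466, -0.53]
force: [0.9, 3.4, 2.3]
grip_width: 0.001
```

```bash
python3 - <<'E'
from h import *
st();save('scene','s9',(190,100,390,250),4);st()
E
```

```text
t 10.7 cl 0.8 -145.1 163.4 Fcl x,y,z 0.5 3.5 2.3
t 10.75 cl 0.7 -144.7 163.1 Fcl x,y,z -0.1 3.5 1.7
```

View pics/s9.png

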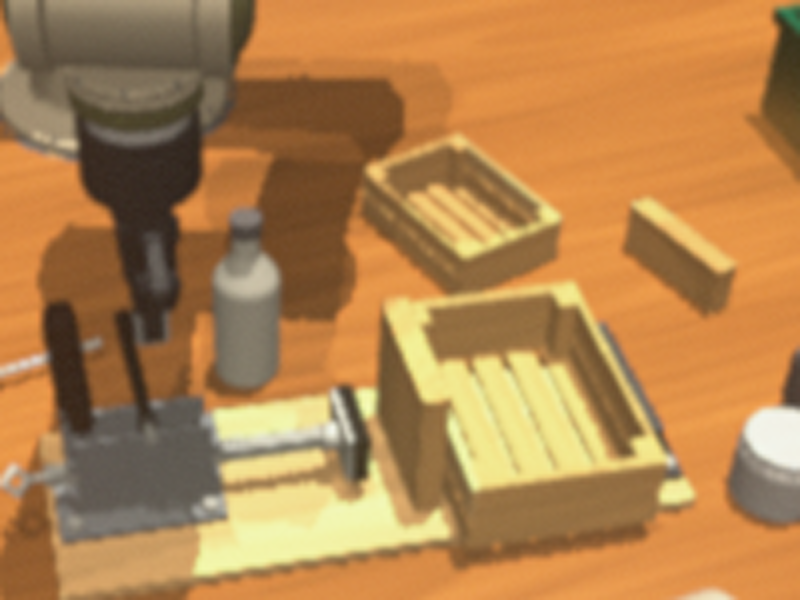

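Request:
{"name": "jog_arm", "arguments": {
  "increments": [
    {"rx": 0,"ry": 0,"rz": 0,"x": 2,"y": 0,"z": 3,"hand": 0},
    {"rx": 0,"ry": 0,"rz": 0,"x": 0,"y": 0,"z": -18,"hand": 0},
    {"rx": 0,"ry": 0,"rz": 0,"x": 0,"y": 0,"z": -18,"hand": 0},
    {"rx": 0,"ry": 0,"rz": 0,"x": 0,"y": 0,"z": -18,"hand": 0},
    {"rx": 0,"ry": 0,"rz": 0,"x": 0,"y": 0,"z": 0,"hand": 0}
  ]
}}

```text
time_s: 11.38
eef_pos: [558.7, -62.2, 160.1]
ee_rot: [-0.468, -0.53, -0.468, 0.53]
force: [0.1, -0.7, 0.9]
grip_width: 0.002
```

```bash
python3 - <<'E'
from h import *
st();save('scene','s10',(190,100,390,250),4);st()
E
```

```text
t 11.38 cl 0.1 -91.8 160.1 Fcl x,y,z 0.2 -0.7 0.9
t 11.43 cl 0.2 -92.6 160.1 Fcl x,y,z -0.9 -0.3 0.5
```

View pics/s10.png

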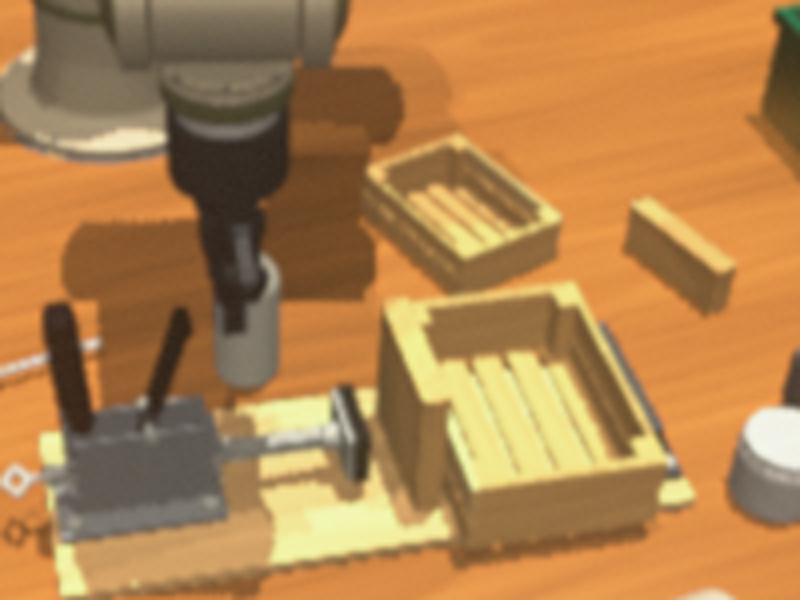

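Request:
{"name": "jog_arm", "arguments": {
  "increments": [
    {"rx": 0,"ry": 0,"rz": 0,"x": 0,"y": 0,"z": 14,"hand": 0},
    {"rx": 0,"ry": 0,"rz": 0,"x": 0,"y": 0,"z": 14,"hand": 0},
    {"rx": 0,"ry": 0,"rz": 0,"x": 0,"y": 0,"z": 14,"hand": 0},
    {"rx": 0,"ry": 0,"rz": 0,"x": 0,"y": 0,"z": 12,"hand": 0},
    {"rx": 0,"ry": 0,"rz": 0,"x": 0,"y": 0,"z": 2,"hand": 0}
  ]
}}

```text
time_s: 12.05
eef_pos: [551.3, -120.2, 160.1]
ee_rot: [0.467, 0.531, 0.467, -0.531]
force: [2.1, 6.7, 1.3]
grip_width: -0.001
```

Request:
{"name": "jog_arm", "arguments": {
  "increments": [
    {"rx": 0,"ry": 0,"rz": 0,"x": 0,"y": 0,"z": 0,"hand": 0},
    {"rx": 0,"ry": 0,"rz": 0,"x": 0,"y": 0,"z": -18,"hand": 0},
    {"rx": 0,"ry": 0,"rz": 0,"x": 0,"y": 0,"z": -18,"hand": 0},
    {"rx": 0,"ry": 0,"rz": 0,"x": 0,"y": 0,"z": -16,"hand": 0},
    {"rx": 0,"ry": 0,"rz": 0,"x": 0,"y": 0,"z": 0,"hand": 0}
  ]
}}

```text
time_s: 12.68
eef_pos: [558.2, -66.4, 160.2]
ee_rot: [-0.468, -0.53, -0.468, 0.53]
force: [0.1, -0.2, 0.1]
grip_width: -0.003
```

```bash
python3 - <<'E'
from h import *
st();save('scene','s11',(190,100,390,250),4);save('wrist','w11',s=1.5);st()
E
```

```text
t 12.68 cl 0.1 -96.0 160.2 Fcl x,y,z 0.1 -0.1 0.1
t 12.78 cl 0.2 -97.3 160.1 Fcl x,y,z 0.8 0.6 -0.8
```

View pics/s11.png

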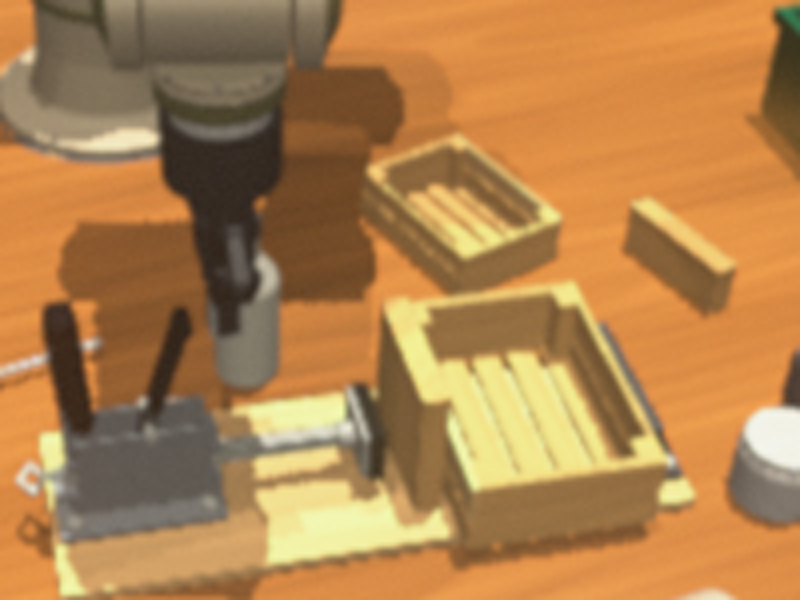

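View pics/w11.png

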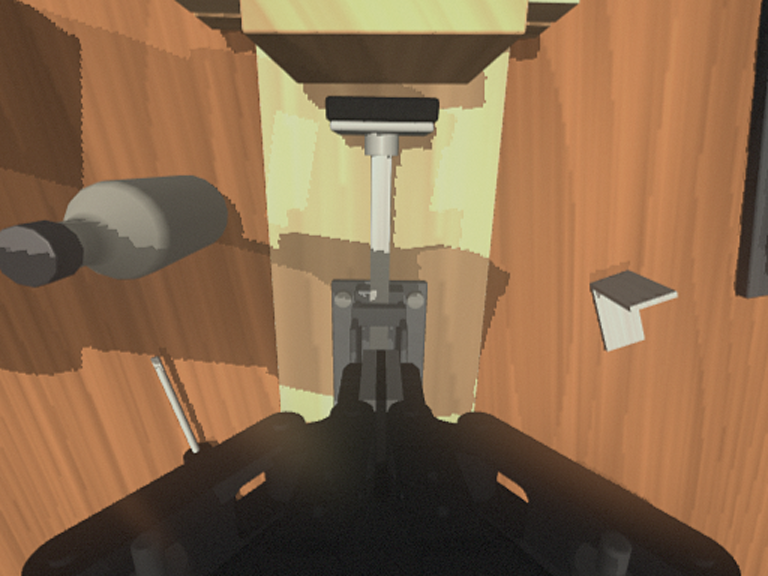

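```bash
python3 - <<'E'
from h import *
def tocl(p): d=p-O; return np.array([d@X,d@Y,p[2]]).round(1)
print('jaw',tocl(wz(382/1.5,97/1.5,69)),'back of plate',tocl(wz(382/1.5,122/1.5,69)),'board bot',tocl(wz(300/1.5,82/1.5,12)),tocl(wz(472/1.5,82/1.5,12)),'board top back',tocl(wz(243/1.5,36/1.5,122)),tocl(wz(527/1.5,36/1.5,122)))
E
```

```text
jaw [-0.1 11.7 69. ] back of plate [-0.  -0.4 69. ] board bot [-52.6  27.8  12. ] [57.8 28.3 12. ] board top back [-54.2  25.9 122. ] [ 55.9  26.4 122. ]
```

Request:
{"name": "jog_arm", "arguments": {
  "increments": [
    {"rx": 0,"ry": 0,"rz": 0,"x": 0,"y": 0,"z": 13,"hand": 0},
    {"rx": 0,"ry": 0,"rz": 0,"x": 0,"y": 0,"z": 13,"hand": 0},
    {"rx": 0,"ry": 0,"rz": 0,"x": 0,"y": 0,"z": 13,"hand": 0},
    {"rx": 0,"ry": 0,"rz": 0,"x": 0,"y": 0,"z": 13,"hand": 0},
    {"rx": 0,"ry": 0,"rz": 0,"x": 0,"y": 0,"z": 0,"hand": 0}
  ]
}}

```text
time_s: 13.4
eef_pos: [551.3, -120.3, 160.0]
ee_rot: [0.467, 0.531, 0.467, -0.531]
force: [-0.3, 4.1, -0.1]
grip_width: 0.0
```

Request:
{"name": "jog_arm", "arguments": {
  "increments": [
    {"rx": 0,"ry": 0,"rz": 0,"x": 0,"y": 0,"z": -18,"hand": 0},
    {"rx": 0,"ry": 0,"rz": 0,"x": 0,"y": 0,"z": -18,"hand": 0},
    {"rx": 0,"ry": 0,"rz": 0,"x": 0,"y": 0,"z": -16,"hand": 0},
    {"rx": 0,"ry": 0,"rz": 0,"x": 0,"y": 0,"z": 0,"hand": 0},
    {"rx": 0,"ry": 0,"rz": 0,"x": 0,"y": 0,"z": 0,"hand": 0}
  ]
}}

```text
time_s: 14.02
eef_pos: [558.1, -67.8, 160.1]
ee_rot: [-0.468, -0.53, -0.467, 0.531]
force: [-0.7, 0.1, -0.1]
grip_width: -0.005
```

```bash
python3 - <<'E'
from h import *
def tocl(p): d=p-O; return np.array([d@X,d@Y,p[2]]).round(1)
st();save('wrist','w12',s=1.5);save('scene','s12',(190,100,390,250),4)
E
```

```text
t 14.03 cl 0.2 -97.4 160.1 Fcl x,y,z -0.7 0.0 -0.1
```

View pics/w12.png

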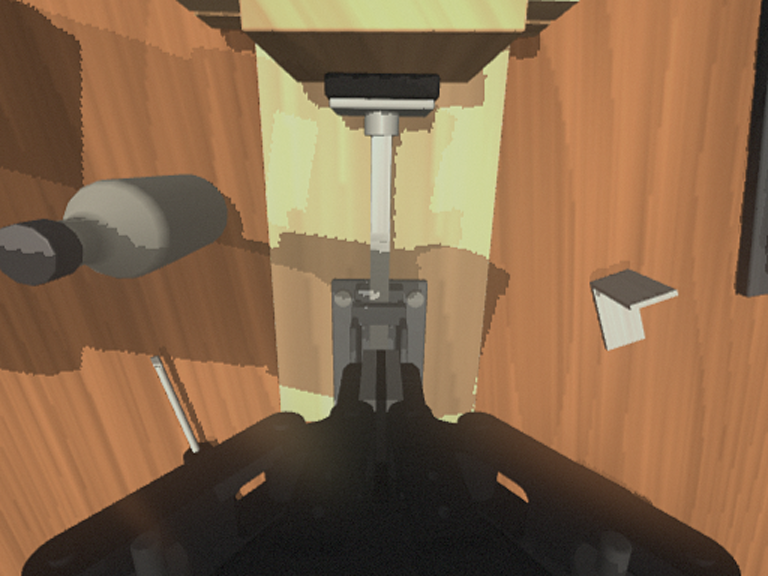

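View pics/s12.png

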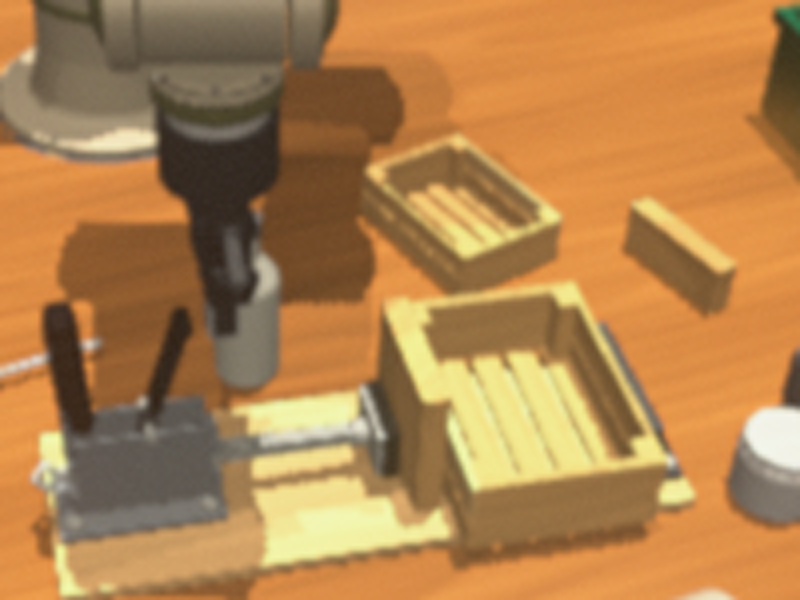

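Request:
{"name": "jog_arm", "arguments": {
  "increments": [
    {"rx": 0,"ry": 0,"rz": 0,"x": 0,"y": 0,"z": 12,"hand": 0},
    {"rx": 0,"ry": 0,"rz": 0,"x": 0,"y": 0,"z": 10,"hand": 0},
    {"rx": 0,"ry": 0,"rz": 0,"x": 0,"y": 0,"z": 8,"hand": 0},
    {"rx": 0,"ry": 0,"rz": 0,"x": 0,"y": 0,"z": 6,"hand": 0}
  ]
}}

```text
time_s: 14.62
eef_pos: [553.6, -103.8, 160.4]
ee_rot: [0.467, 0.531, 0.467, -0.53]
force: [0.1, 5.2, 4.4]
grip_width: 0.002
```

Request:
{"name": "jog_arm", "arguments": {
  "increments": [
    {"rx": 0,"ry": 0,"rz": 0,"x": 0,"y": 0,"z": 5,"hand": 0},
    {"rx": 0,"ry": 0,"rz": 0,"x": 0,"y": 0,"z": 0,"hand": 0}
  ]
}}

```text
time_s: 14.88
eef_pos: [552.9, -108.7, 160.3]
ee_rot: [0.467, 0.531, 0.467, -0.531]
force: [0.3, 4.0, 2.7]
grip_width: 0.001
```

Request:
{"name": "jog_arm", "arguments": {
  "increments": [
    {"rx": 0,"ry": 0,"rz": 0,"x": 0,"y": 0,"z": 5,"hand": 0},
    {"rx": 0,"ry": 0,"rz": 0,"x": 0,"y": 0,"z": 0,"hand": 0}
  ]
}}

```text
time_s: 15.12
eef_pos: [552.3, -113.4, 160.2]
ee_rot: [0.467, 0.531, 0.467, -0.531]
force: [-0.3, 4.2, 3.6]
grip_width: -0.003
```

Request:
{"name": "jog_arm", "arguments": {
  "increments": [
    {"rx": 0,"ry": 0,"rz": 0,"x": 0,"y": 0,"z": 5,"hand": 0},
    {"rx": 0,"ry": 0,"rz": 0,"x": 0,"y": 0,"z": 0,"hand": 0},
    {"rx": 0,"ry": 0,"rz": 0,"x": 0,"y": 0,"z": 0,"hand": 0}
  ]
}}

```text
time_s: 15.5
eef_pos: [551.6, -118.0, 159.9]
ee_rot: [0.467, 0.531, 0.468, -0.531]
force: [0.3, 4.3, 2.6]
grip_width: -0.001
```

```bash
python3 - <<'E'
from h import *
st();save('wrist','w13',s=1.5);save('scene','s13',(190,100,390,250),4);st()
E
```

```text
t 15.5 cl 0.3 -148.0 159.9 Fcl x,y,z -0.3 4.3 2.6
t 15.6 cl 0.3 -148.0 159.9 Fcl x,y,z -0.0 4.7 1.8
```

View pics/s13.png

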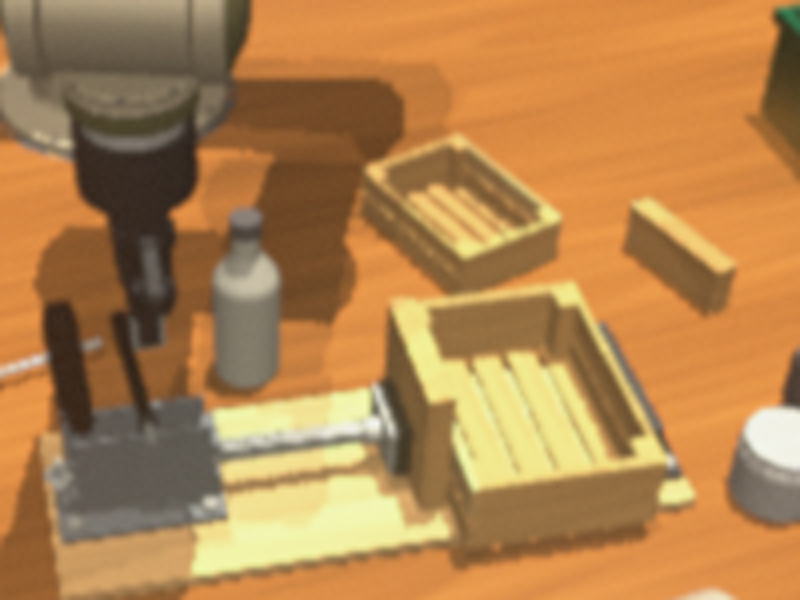

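Request:
{"name": "jog_arm", "arguments": {
  "increments": [
    {"rx": 0,"ry": 0,"rz": 0,"x": 0,"y": 0,"z": 1.5,"hand": 0},
    {"rx": 0,"ry": 0,"rz": 0,"x": 0,"y": 0,"z": -16,"hand": 0},
    {"rx": 0,"ry": 0,"rz": 0,"x": 0,"y": 0,"z": -18,"hand": 0},
    {"rx": 0,"ry": 0,"rz": 0,"x": 0,"y": 0,"z": -18,"hand": 0},
    {"rx": 0,"ry": 0,"rz": 0,"x": 0,"y": 0,"z": 0,"hand": 0}
  ]
}}

```text
time_s: 16.23
eef_pos: [558.1, -66.8, 160.1]
ee_rot: [-0.468, -0.53, -0.468, 0.53]
force: [-0.2, -0.5, -0.3]
grip_width: 0.003
```

Request:
{"name": "jog_arm", "arguments": {
  "increments": [
    {"rx": 0,"ry": 0,"rz": 0,"x": 0,"y": 0,"z": 0,"hand": 0},
    {"rx": 0,"ry": 0,"rz": 0,"x": 0,"y": 0,"z": 10,"hand": 0},
    {"rx": 0,"ry": 0,"rz": 0,"x": 0,"y": 0,"z": 6,"hand": 0},
    {"rx": 0,"ry": 0,"rz": 0,"x": 0,"y": 0,"z": 4,"hand": 0},
    {"rx": 0,"ry": 0,"rz": 0,"x": 0,"y": 0,"z": 0,"hand": 0}
  ]
}}

```text
time_s: 16.85
eef_pos: [555.5, -88.1, 160.2]
ee_rot: [0.467, 0.531, 0.467, -0.531]
force: [0.3, 3.4, 2.6]
grip_width: 0.001
```

Request:
{"name": "jog_arm", "arguments": {
  "increments": [
    {"rx": 0,"ry": 0,"rz": 0,"x": 0,"y": 0,"z": 4,"hand": 0},
    {"rx": 0,"ry": 0,"rz": 0,"x": 0,"y": 0,"z": 0,"hand": 0}
  ]
}}

```text
time_s: 17.1
eef_pos: [555.1, -91.7, 160.3]
ee_rot: [0.467, 0.531, 0.467, -0.53]
force: [0.9, 4.5, 3.5]
grip_width: -0.002
```

Request:
{"name": "jog_arm", "arguments": {
  "increments": [
    {"rx": 0,"ry": 0,"rz": 0,"x": 0,"y": 0,"z": 4,"hand": 0},
    {"rx": 0,"ry": 0,"rz": 0,"x": 0,"y": 0,"z": 0,"hand": 0}
  ]
}}

```text
time_s: 17.35
eef_pos: [554.6, -95.7, 160.3]
ee_rot: [0.467, 0.531, 0.467, -0.53]
force: [0.2, 4.8, 4.6]
grip_width: -0.003
```

```bash
python3 - <<'E'
from h import *
st()
E
```

```text
t 17.35 cl 0.3 -125.5 160.3 Fcl x,y,z -0.4 4.7 4.6
```

Baseline about 4–5 N; continuing in small steps and watching for the rise.

Request:
{"name": "jog_arm", "arguments": {
  "increments": [
    {"rx": 0,"ry": 0,"rz": 0,"x": 0,"y": 0,"z": 4,"hand": 0},
    {"rx": 0,"ry": 0,"rz": 0,"x": 0,"y": 0,"z": 0,"hand": 0}
  ]
}}

```text
time_s: 17.6
eef_pos: [554.0, -99.6, 160.3]
ee_rot: [0.467, 0.531, 0.467, -0.53]
force: [0.1, 5.4, 3.7]
grip_width: -0.002
```

Request:
{"name": "jog_arm", "arguments": {
  "increments": [
    {"rx": 0,"ry": 0,"rz": 0,"x": 0,"y": 0,"z": 3,"hand": 0},
    {"rx": 0,"ry": 0,"rz": 0,"x": 0,"y": 0,"z": 0,"hand": 0}
  ]
}}

```text
time_s: 17.85
eef_pos: [553.7, -102.5, 160.3]
ee_rot: [0.467, 0.531, 0.467, -0.53]
force: [0.6, 5.1, 4.6]
grip_width: -0.0
```

Request:
{"name": "jog_arm", "arguments": {
  "increments": [
    {"rx": 0,"ry": 0,"rz": 0,"x": 0,"y": 0,"z": 3,"hand": 0},
    {"rx": 0,"ry": 0,"rz": 0,"x": 0,"y": 0,"z": 0,"hand": 0}
  ]
}}

```text
time_s: 18.1
eef_pos: [553.3, -105.4, 160.3]
ee_rot: [0.467, 0.531, 0.468, -0.53]
force: [0.1, 6.7, 4.1]
grip_width: 0.002
```

```bash
python3 - <<'E'
from h import *
st();save('scene','s14',(190,100,390,250),4)
E
```

```text
t 18.1 cl 0.3 -135.3 160.3 Fcl x,y,z -0.8 6.6 4.1
```

View pics/s14.png

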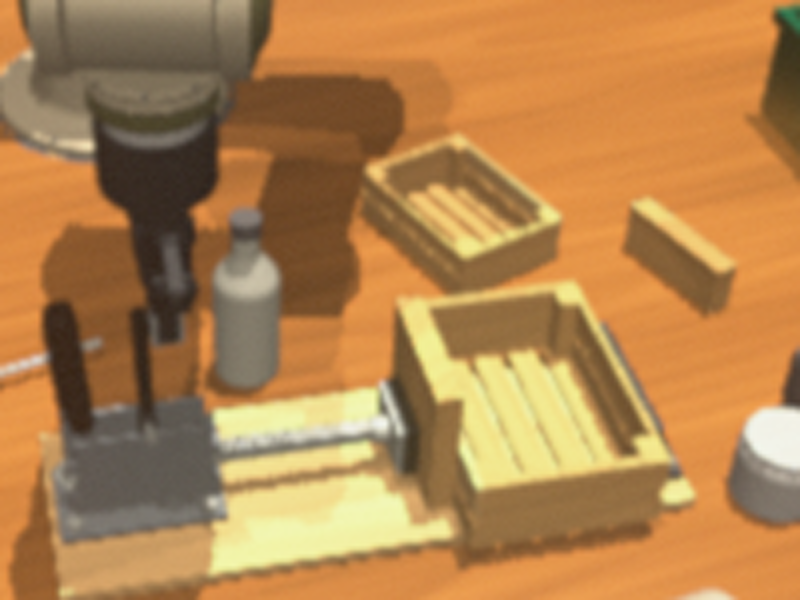

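Request:
{"name": "jog_arm", "arguments": {
  "increments": [
    {"rx": 0,"ry": 0,"rz": 0,"x": 0,"y": 0,"z": 3,"hand": 0},
    {"rx": 0,"ry": 0,"rz": 0,"x": 0,"y": 0,"z": 0,"hand": 0}
  ]
}}

```text
time_s: 18.4
eef_pos: [552.9, -108.0, 160.4]
ee_rot: [0.467, 0.531, 0.468, -0.53]
force: [0.4, 8.7, 6.2]
grip_width: -0.001
```

Request:
{"name": "jog_arm", "arguments": {
  "increments": [
    {"rx": 0,"ry": 0,"rz": 0,"x": 0,"y": 0,"z": 3,"hand": 0},
    {"rx": 0,"ry": 0,"rz": 0,"x": 0,"y": 0,"z": 0,"hand": 0}
  ]
}}

```text
time_s: 18.65
eef_pos: [552.6, -110.6, 160.5]
ee_rot: [0.467, 0.531, 0.468, -0.53]
force: [0.0, 9.6, 6.6]
grip_width: -0.003
```

Request:
{"name": "jog_arm", "arguments": {
  "increments": [
    {"rx": 0,"ry": 0,"rz": 0,"x": 0,"y": 0,"z": 3,"hand": 0},
    {"rx": 0,"ry": 0,"rz": 0,"x": 0,"y": 0,"z": 0,"hand": 0}
  ]
}}

```text
time_s: 18.9
eef_pos: [552.2, -113.2, 160.5]
ee_rot: [0.467, 0.531, 0.468, -0.53]
force: [0.2, 12.5, 6.7]
grip_width: -0.004
```

```bash
python3 - <<'E'
from h import *
st()
E
```

```text
t 18.9 cl 0.3 -143.2 160.5 Fcl x,y,z -1.4 12.4 6.7
```

Request:
{"name": "jog_arm", "arguments": {
  "increments": [
    {"rx": 0,"ry": 0,"rz": 0,"x": 0,"y": 0,"z": 2.5,"hand": 0},
    {"rx": 0,"ry": 0,"rz": 0,"x": 0,"y": 0,"z": 0,"hand": 0},
    {"rx": 0,"ry": 0,"rz": 0,"x": 0,"y": 0,"z": 0,"hand": 0},
    {"rx": 0,"ry": 0,"rz": 0,"x": 0,"y": 0,"z": 0,"hand": 0}
  ]
}}

```text
time_s: 19.4
eef_pos: [551.9, -115.3, 160.4]
ee_rot: [0.467, 0.531, 0.468, -0.53]
force: [1.0, 13.6, 6.6]
grip_width: -0.001
```

```bash
python3 - <<'E'
from h import *
st();save('scene','s15',(190,100,390,250),4);save('top','t15',(150,110,350,230),4);save('wrist','w15',s=1.5);st()
E
```

```text
t 19.4 cl 0.2 -145.3 160.4 Fcl x,y,z -0.7 13.6 6.6
t 19.55 cl 0.3 -145.3 160.4 Fcl x,y,z -1.6 13.3 6.5
```

View pics/s15.png

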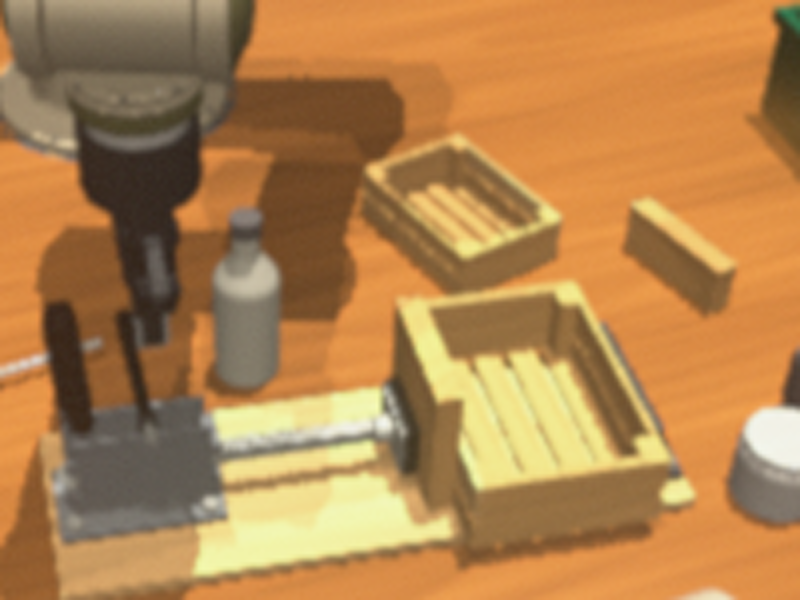

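View pics/t15.png

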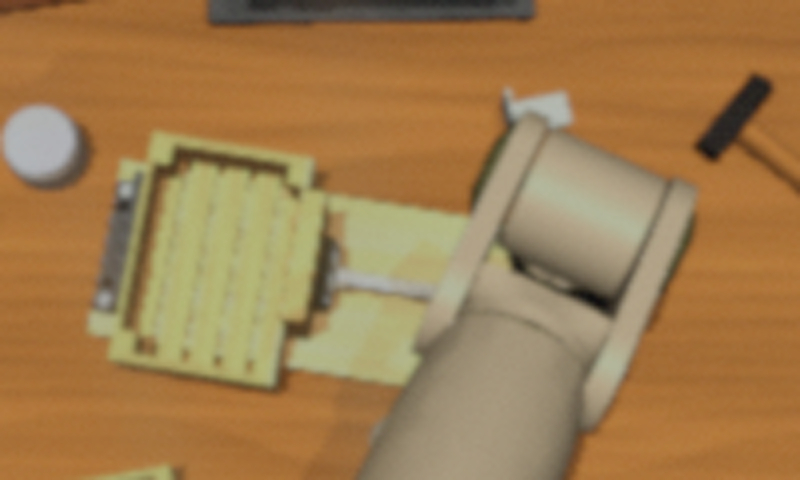

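View pics/w15.png

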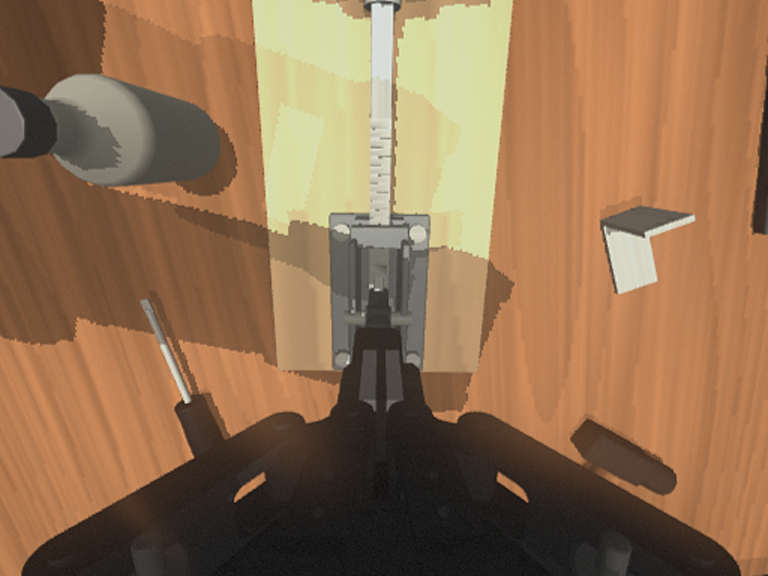

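```bash
python3 - <<'E'
from h import *
st();print(finish_job())
E
```

```text
t 19.55 cl 0.3 -145.3 160.4 Fcl x,y,z -1.6 13.3 6.5
the job is handed in; nothing more can be done
None
```

I handed the job in at 19.6 s, with the trigger held squeezed and the jaw pressing the pad board and crate against the stop. `finish_job` gives no verdict, so I don't know whether it passed.

- **Pad board:** I chose the 110 x 20 mm board standing about 109 mm high. I ruled out the larger one (about 143 mm long) and the low offcut. I stood it on the plywood about 6 mm in front of the new slat and let go. In the wrist picture it was upright, square, and within about 2 mm of the jaw's centre line.
- **Pumping:** I gave the trigger four full strokes with the shut fingers, then a fifth in small steps. On the fifth the push rose from about 5 N to a steady 13.3–13.6 N along the clamp. From that I estimate 24–33 N of jaw pressure, inside the 10–80 N range, but it was not measured directly.
- **Last pictures:** The board stands upright against the crate with the jaw on it. In the scene and top pictures the bystanders in view looked unmoved, but I did not re-measure them.
- **Crate and stop:** I judged that the crate was on its stop mainly from the steady rise in force. The pictures are too coarse to measure that gap.
- **Disagreements:**
  - The top and wrist views differed by 3–4 mm on where the board stood at first, so I used the average.
  - They differed by about 8 mm on the jaw face before pumping. I put that down to reading the wrong edge of the pad.
  - One blurred wrist picture was thrown out and retaken.

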